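Load hollow covers face down and roll the tray into the drying bay

TASK

Get the parts tray ready and send it in: first clear the two wooden offcuts, one on the tray and one on the rollers in the bay, into the blue bin; then, before moving the tray from the loading end of the rollers, turn every aluminium cover over and set it flat on the tray, open side down and wholly inside the tray's yellow lips; last, push the loaded tray along the rollers until it is fully home against the end stop of the green bay. There are two or three covers; leave the other things on the bench where they are.

Things in the scene. Friction and masses are not known exactly. Their poses are not given: they have to be found in the camera images.
- cover1_mid (a point): aluminium cover: hollow box open on one side, 50 (its x) x 60 (its y) x 50 mm high (its z), walls 4 mm, about 0.16 kg. The point is its centre, 25 mm from the closed face and from the open rim; its z axis points out of the open side. It starts standing on the bench with the open side up. Two or three covers are there; a missing one has no pose
- cover2_mid (a point): aluminium cover: hollow box open on one side, 50 (its x) x 60 (its y) x 50 mm high (its z), walls 4 mm, about 0.16 kg. The point is its centre, 25 mm from the closed face and from the open rim; its z axis points out of the open side. It starts standing on the bench with the open side up. Two or three covers are there; a missing one has no pose
- cover3_mid (a point): aluminium cover: hollow box open on one side, 50 (its x) x 60 (its y) x 50 mm high (its z), walls 4 mm, about 0.16 kg. The point is its centre, 25 mm from the closed face and from the open rim; its z axis points out of the open side. It starts standing on the bench with the open side up. Two or three covers are there; a missing one has no pose
- tray_floor (a point): carrier tray, loose on the rollers: dark plate 130 mm (its x) x 260 mm (its y), 5 mm thick, with a yellow lip 4 mm thick all round, 10 mm above the plate along the long sides, 20 mm at the two ends. The point is the centre of the plate's upper face, z up, bay towards -y. 0.55 kg; rolls with 1 to 2 N. Three covers fit in a line along y, 80 mm apart
- bay_home (a point): where tray_floor lies when the tray is fully home, its -y end against the end stop. Fixed on the track, same axes. The bay, at the track's -y end, is 27 cm long: green cheeks 12 mm above this point, up to 88 mm either side of the centre line, and a green end plate 115 mm high with a black rubber pad
- track: roller track fixed to the bench, 580 mm along its y, origin at the centre of its foot: 13 free steel rollers 28 mm across, tops 59 mm above the bench, which carry the tray with 3 mm side play between two aluminium rails (12 mm thick, tops 72 mm above the bench, outer faces 80 mm from the centre line). A plate 62 mm high closes the +y end
- offcut1_mid (a point): wooden offcut, a plain block 36 mm (x) x 90 mm (y) x 30 mm high, left lying on the tray; the point is its centre
- offcut2_mid (a point): a like offcut, 36 x 90 x 30 mm, left lying on the bare rollers in the bay; the point is its centre
- bin_in (a point): blue open offcut bin fixed to the bench, 150 x 150 mm, 60 mm high, walls 5 mm; the point is the centre of its inner floor, 5 mm above the bench
- tape: roll of yellow masking tape lying flat, 90 mm across, 24 mm high; not part of the job, leave it alone; origin at centre of its underside
- brush: paint brush lying flat, 190 mm long; not part of the job, leave it alone; origin at its underside, about midway along it
- tin_red: paint tin with a red label, 76 mm across, 90 mm high; not part of the job, leave it alone; origin at centre of its underside
- glue: white glue bottle, 50 mm across, 140 mm high; not part of the job, leave it alone; origin at centre of its underside
- hammer: hammer lying flat, 260 mm long; not part of the job, leave it alone; origin at its underside, about midway along it

How it is judged:
On the way, in this order (a step that is already met when the one before it is completed fails the run):
1. both offcuts are in the bin (x of offcut1_mid in the frame of bin_in between -0.07 and 0.07 m and y of offcut1_mid in the frame of bin_in between -0.07 and 0.07 m and z of offcut1_mid in the frame of bin_in between 0 and 0.07 m and x of offcut2_mid in the frame of bin_in between -0.07 and 0.07 m and y of offcut2_mid in the frame of bin_in between -0.07 and 0.07 m and z of offcut2_mid in the frame of bin_in between 0 and 0.07 m), for 0.2 s.
2. every cover lies open side down on the tray, with the tray still at the loading end (x of cover1_mid in the frame of tray_floor between -0.045 and 0.045 m and y of cover1_mid in the frame of tray_floor between -0.105 and 0.105 m and z of cover1_mid in the frame of tray_floor between 0.02 and 0.03 m and angle between each of cover1_mid, cover2_mid, cover3_mid's own z axis and vertical above 3.05 rad and x of cover2_mid in the frame of tray_floor between -0.045 and 0.045 m and y of cover2_mid in the frame of tray_floor between -0.105 and 0.105 m and z of cover2_mid in the frame of tray_floor between 0.02 and 0.03 m and x of cover3_mid in the frame of tray_floor between -0.045 and 0.045 m and y of cover3_mid in the frame of tray_floor between -0.105 and 0.105 m and z of cover3_mid in the frame of tray_floor between 0.02 and 0.03 m and y of tray_floor in the frame of bay_home above 0.1 m), for 0.3 s.
3. the loaded tray is home in the bay (x of tray_floor in the frame of bay_home between -0.01 and 0.01 m and y of tray_floor in the frame of bay_home between -0.01 and 0.008 m and z of tray_floor in the frame of bay_home between -0.006 and 0.006 m and x of cover1_mid in the frame of tray_floor between -0.045 and 0.045 m and y of cover1_mid in the frame of tray_floor between -0.105 and 0.105 m and z of cover1_mid in the frame of tray_floor between 0.02 and 0.03 m and angle between each of cover1_mid, cover2_mid, cover3_mid's own z axis and vertical above 3.05 rad and x of cover2_mid in the frame of tray_floor between -0.045 and 0.045 m and y of cover2_mid in the frame of tray_floor between -0.105 and 0.105 m and z of cover2_mid in the frame of tray_floor between 0.02 and 0.03 m and x of cover3_mid in the frame of tray_floor between -0.045 and 0.045 m and y of cover3_mid in the frame of tray_floor between -0.105 and 0.105 m and z of cover3_mid in the frame of tray_floor between 0.02 and 0.03 m), for 0.3 s.
At the end, for the whole second after the job is handed in: both offcuts in the bin; every cover open side down (within 5 degrees), flat on the tray floor (5 mm) and inside the lips; tray home (within 8 mm of the stop); all at rest (all of step 1 and all of step 3 and linear speed of each of cover1, cover2, cover3, tray, offcut1, offcut2 below 0.02 m/s); the robot touches nothing.
It fails at once if the paint tin, the glue bottle, the tape, the brush or the hammer was moved more than 4 cm (distance of any of tape, brush, tin_red, glue, hammer from where it was at the start of the episode above 0.04 m).
Of cover1, cover2, cover3 only 2 to 3 are there at a start; the rules pass over those that are not, and their reading is None.
At some moment in a run one of cover1, cover2, cover3, offcut1, offcut2 may be knocked a few centimetres aside while the robot is not near it.
Once in a run the grip may slacken for a moment while it holds something.
It also fails if it takes over 210 s, if anything falls off the work surface, if the arm or the gripper's body presses on something with over 40 N, if the wrist force passes 120 N, or if a joint passes its speed limit or range.

ROBOT

A 7-joint arm with a two-finger parallel gripper is mounted at the origin on the work surface. World frame = base frame: x ahead of the robot, y to its left, z up, the work surface at z = 0. Lengths are in m, angles in rad, forces in N, time in s.
With the tool pointing down it reaches from about 0.4 to 0.85 m from the base axis. Payload 10.4 kg.
Tool frame: the origin (TCP) lies between the finger pads; the fingertips stand tcp_to_tips ahead of it and the grasp point (between the pads) lies 8 mm behind it (tcp_to_tips is the distance from the TCP to the fingertips, in m); z points along the fingers, y is the line along which they close (so a half turn about z gives the same grasp; the last joint's range is limited). The gripper opens to 85 mm and grips with 20 to 120 N. Pads are 22 mm wide; open, the fingers measure 114 mm over their backs; the gripper's body (76 mm by 85 mm) begins 54 mm behind the grasp point. The pads swing forward as they close: fully open they stand 13 mm farther back than shut.
Start: joints at [-1.303, 0.332, -0.065, 1.46, 0.022, 1.35, -0.088], TCP at [0.179, 0.599, 0.242] pointing down, gripper open.
Joint ranges: [-2.6, 2.6], [-0.5, 2.12], [-1.47, 1.34], [0.16, 2.42], [-1.27, 4.41], [0.06, 2.06], [-2.6, 2.6]. Speed limits (rad/s): [2.22, 2.22, 2.79, 2.79, 3.14, 3.14, 3.14].

INTERFACE

Orientations are given as a unit quaternion [x, y, z, w].
In Python, from workcell import * gives the robot as it stands.
- The arm moves only by the tool apply_moves, never from a script. Its argument "rows" is a list of rows, each an object of numbers: "x", "y", "z": the shift along the tool's x, y, z in mm; "ax", "ay", "az": the turn, a rotation vector about the tool's x, y, z in degrees; "gripper": the closure, from 0 (fully open) to 1 (shut). A call has 1 to 5 rows; each row shifts and turns the commanded pose from where the row before left it, along the tool's axes as they then stand; what a row does not reach is not made up. A row lasts 1/12 s, in which the tool goes at most 41.7 mm and 7.16 degrees, less where a joint would pass 70% of its speed; a pose out of reach is approached as far as the arm can. A call with a gripper value outside its range is refused whole. The fingers move at their own pace and stop on an object; "newtons" is the grip in N (left out, the last holds). Time passes only in rows, so rows that do not move let the fingers close. It gives the time, the measured TCP pose, the force, the opening and the grip force at its end, in the units of the state.
- get_obs(): the state, without advancing time (a new reading comes with each control period).
- camera(name): name is "scene" or "top" or "wrist"; returns a dict with "color" (384x512x3 uint8, red, green, blue), "fov_y" (degrees; the focal length in pixels is half the picture's height over the tangent of half this angle, whatever the lens; pixels are square), "cx", "cy" (the principal point, pixels), "k1" (the pictures are not rectified: a ray, as slopes to the right and down, at radius r is drawn at 1 + k1 r^2 times it, then the intrinsics apply), "rvec" (rotation vector, rad) and "tvec" (3), from world to camera coordinates, as OpenCV has them. Camera axes: x right, y down, z forward; pixel columns grow to the right and rows downward; lengths in m; the calibration is good to about 2 mm. A picture is of the moment at which its call begins. There is no depth.
- hand_in(): hands the job in; it is judged then, once.
The state is a dict: "clock": time; "joint_pos": joint angles; "joint_velocities": joint speeds; "tau": joint torques, N m; "position": TCP position; "ee_rot": TCP orientation; "ft_force": force on the tool from outside, world axes, zero at the start; "torque": the same for the moment, N m; "grip_width": opening from 0.0 (shut) to 1.0 (fully open); "grasp_force": force on a finger pad.
Only numpy, scipy, OpenCV 4.12 (cv2) and the standard library are available. Lean on these libraries where they do the work, as an engineer would, in place of code of your own. Each camera call takes 0.05 s, during which the arm holds its last target. There are 200 camera calls.

## Working session

There is one attempt and no reset: what is moved stays moved. The work goes in short steps, Python scripts to look and compute and a tool call to move; the robot and the scene stay as the last step left them, time stands still between calls to the robot, and variables do not carry over. Pictures are saved under pics/ and viewed, at most 14 in all, crops included, and the job is handed in when it is done.

Besides the shell and the picture viewer there is one more tool, called after "Emit:" as name([rows], argument=value, ...), one row to a line, values as JSON. apply_moves: Moves the arm, as the interface text tells. Its arguments: {"type":"object","properties":{"rows":{"type":"array","items":{"type":"object","properties":{"x":{"type":"number"},"y":{"type":"number"},"z":{"type":"number"},"ax":{"type":"number"},"ay":{"type":"number"},"az":{"type":"number"},"gripper":{"type":"number"}}}},"newtons":{"type":"number"}},"required":["rows"]}

```bash
ls; mkdir -p pics; cat > h.py <<'E'
from workcell import *
import numpy as np, cv2
from scipy.spatial.transform import Rotation as R
def cam(n,save=None):
    c=camera(n)
    if save: cv2.imwrite('pics/'+save,c['color'][:,:,::-1])
    return c
def KD(c):
    f=192/np.tan(np.radians(c['fov_y'])/2)
    return np.array([[f,0,c['cx']],[0,f,c['cy']],[0,0,1]]),np.array([c['k1'],0,0,0,0.])
def ray(c,px):
    K,D=KD(c);p=cv2.undistortPoints(np.array(px,float).reshape(-1,1,2),K,D).reshape(-1,2)
    Rm=cv2.Rodrigues(np.array(c['rvec'],float))[0];t=np.array(c['tvec'],float)
    return -Rm.T@t,np.c_[p,np.ones(len(p))]@Rm
def onz(c,px,z):
    o,d=ray(c,px);z=np.broadcast_to(z,len(d));return o+d*((z-o[2])/d[:,2])[:,None]
def proj(c,P):
    K,D=KD(c);return cv2.projectPoints(np.array(P,float).reshape(-1,1,3),np.array(c['rvec'],float),np.array(c['tvec'],float),K,D)[0].reshape(-1,2)
E
python3 - <<'E'
from h import *
o=get_obs();print(o)
for n in('scene','top'):
    c=cam(n,n+'0.png');print(n,{k:v for k,v in c.items() if k!='color'})
E
```

```text
pics
{'clock': 0.0, 'joint_pos': array([-1.30257482,  0.33284449, -0.06471632,  1.46095988,  0.02162406,
        1.34990989, -0.08849433]), 'joint_velocities': array([-0.00062885, -0.00177307,  0.00034509,  0.00077201, -0.00034249,
       -0.00111402,  0.00127931]), 'tau': array([-3.07234786e-04, -6.25436211e+01,  4.87726706e-02, -3.91605771e+01,
        1.62025681e-02,  1.00611721e-02, -1.41989042e-05]), 'position': array([0.17910915, 0.598399  , 0.24152421]), 'ee_rot': array([ 1.44875192e-01,  9.89449681e-01, -7.09989416e-04, -6.04376977e-05]), 'ft_force': array([ 0.30751482, -0.2290039 , -0.35051401]), 'torque': array([-0.02213885,  0.02010459, -0.01282889]), 'grasp_force': 0.0, 'grip_width': 1.0016181589112056}
scene {'fov_y': 43.6867038571675, 'cx': 259.22361517553435, 'cy': 189.82113965646948, 'k1': -0.07179911527856964, 'rvec': array([ 1.3935272 ,  1.87377457, -1.07523125]), 'tvec': array([ 0.15770072, -0.18222359,  2.1926141 ])}
top {'fov_y': 57.89335147743668, 'cx': 257.3544872394118, 'cy': 188.23830585159706, 'k1': 0.01589254828046811, 'rvec': array([ 2.13961629, -2.12868804,  0.14059724]), 'tvec': array([-0.01249161,  0.50174325,  1.10097534])}
```

```bash
python3 -c "
import cv2
a=cv2.imread('pics/top0.png');cv2.imwrite('pics/top0b.png',cv2.resize(a,(800,600),interpolation=cv2.INTER_CUBIC))"
```

```text
(no output)
```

View pics/top0b.png

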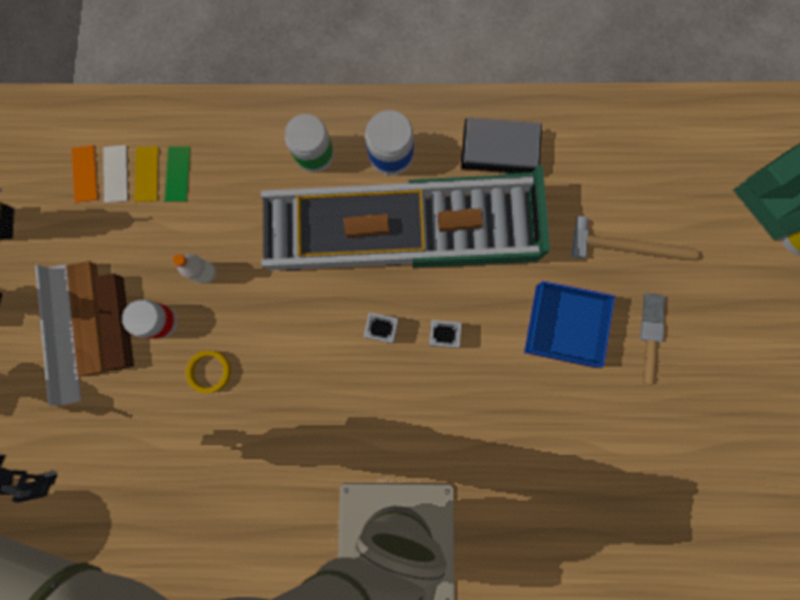

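View pics/scene0.png

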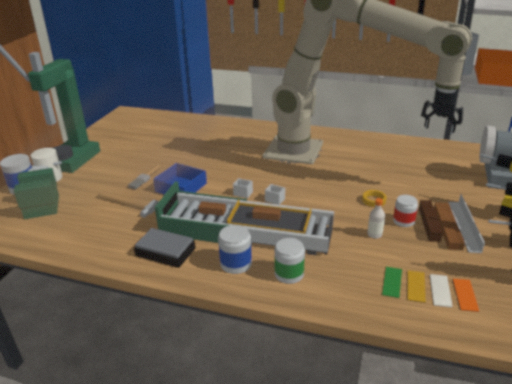

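The top view shows two covers at about (380,327) and (445,333) in the 800-px picture. The offcuts are at (366,224) on the tray and (460,219) in the bay, the tray spans (298–425, 192–255), and the bin is at (570,324). The arm hides only the lower left, and the scene view also shows just two covers.

```bash
cat > meas.py <<'E'
from h import *
c=cam('top'); im=c['color']; hsv=cv2.cvtColor(im,cv2.COLOR_RGB2HSV); S=0.64
def blobs(mask,roi,amin,z,name):
    m=np.zeros_like(mask);x0,y0,x1,y1=[int(v*S) for v in roi];m[y0:y1,x0:x1]=mask[y0:y1,x0:x1]
    for k in cv2.findContours(m,cv2.RETR_EXTERNAL,cv2.CHAIN_APPROX_NONE)[0]:
        if cv2.contourArea(k)<amin: continue
        W=onz(c,k.reshape(-1,2),z)[:,:2]
        (cx,cy),(w,h),a=cv2.minAreaRect((W*1000).astype(np.float32))
        print(name,'n',int(cv2.contourArea(k)),'c',round(cx),round(cy),'size',round(w),round(h),'ang of w-side',round(a,1))
H,Sa,V=[hsv[...,i] for i in range(3)]
u=lambda b:b.astype(np.uint8)
if __name__=='__main__':
    blobs(u((H<20)&(Sa>110)),(300,195,535,250),40,.094,'off(z94)')
    blobs(u((H<20)&(Sa>110)),(300,195,535,250),40,.089,'off(z89)')
    blobs(u((H>100)&(H<130)&(Sa>120)),(510,270,630,380),100,.06,'bin')
    blobs(u((Sa<60)&(V>70)),(340,300,480,360),30,.05,'cover')
    blobs(u((H>18)&(H<32)&(Sa>110)),(290,185,435,262),30,.074,'tray')
    blobs(u((H>40)&(H<90)&(Sa>80)),(400,165,555,270),30,.075,'green')
    blobs(u((V<60)),(340,300,480,360),30,.0,'dark')
    print(im[int(327*S),int(375*S)-16:int(375*S)+24].tolist())
E
python3 meas.py
```

```text
off(z94) n 325 c 635 64 size 42 90 ang of w-side 6.0
off(z94) n 293 c 649 -127 size 43 87 ang of w-side 4.6
off(z89) n 325 c 637 64 size 42 91 ang of w-side 6.0
off(z89) n 293 c 650 -128 size 43 87 ang of w-side 4.6
bin n 2266 c 440 -350 size 158 150 ang of w-side 78.3
cover n 294 c 419 -98 size 64 53 ang of w-side 85.1
cover n 295 c 431 34 size 64 54 ang of w-side 79.0
tray n 3041 c 647 79 size 131 262 ang of w-side 3.1
green n 683 c 662 -166 size 201 279 ang of w-side 3.1
dark n 104 c 424 -99 size 40 34 ang of w-side 89.9
dark n 108 c 435 37 size 45 35 ang of w-side 79.0
[[131, 102, 65], [130, 103, 64], [131, 102, 65], [131, 102, 64], [131, 103, 66], [130, 102, 64], [131, 103, 66], [132, 103, 65], [133, 104, 68], [135, 114, 92], [135, 128, 123], [116, 116, 115], [79, 80, 82], [39, 41, 42], [12, 12, 14], [12, 11, 17], [16, 14, 18], [17, 14, 19], [18, 19, 19], [18, 16, 19], [13, 11, 14], [17, 12, 15], [15, 13, 17], [14, 13, 13], [15, 11, 13], [16, 13, 18], [35, 35, 36], [89, 89, 89], [127, 127, 128], [106, 102, 101], [87, 70, 54], [86, 65, 40], [86, 65, 40], [87, 67, 41], [85, 65, 40], [87, 66, 42], [87, 67, 43], [87, 66, 41], [86, 64, 40], [86, 67, 42]]
```

```bash
cat > plan.py <<'E'
import sys
from h import *
import workcell
def Rt(yaw,tilt):
    a=np.radians(yaw);c,s=np.cos(a),np.sin(a)
    return R.from_matrix(np.array([[-s,c,0],[c,s,0],[0,0,-1.]]).T)*R.from_euler('y',tilt,degrees=True)
def plan(wps,step=38,rot=7):
    """wps: (x,y,z mm,yaw of tool y,tilt about tool y); prints rows in tool axes"""
    o=get_obs();p=o['position']*1000;r=R.from_quat(o['ee_rot'])
    for w in wps:
        q=np.array(w[:3],float);t=Rt(w[3],w[4]);rv=(r.inv()*t).as_rotvec(degrees=True)
        n=max(1,int(np.ceil(max(np.linalg.norm(q-p)/step,np.linalg.norm(rv)/rot))))
        print('->',w,'rows',n)
        for i in range(n):
            d=r.inv().apply((q-p)/n);a=rv/n
            print('  ',*[f'{k}:{v:.0f}' for k,v in zip('xyz',d)],*[f'a{k}:{v:.1f}' for k,v in zip('xyz',a) if abs(v)>.04])
            p=p+(q-p)/(n-i) if 0 else p+r.apply(np.round(d)); r=r*R.from_rotvec(a,degrees=True)
            if n>1: 
                rem=n-1-i
                if rem: pass
def state():
    o=get_obs();m=R.from_quat(o['ee_rot']).as_matrix()
    print('t',round(o['clock'],2),'p',(o['position']*1000).round(1),'yawY',np.degrees(np.arctan2(m[1,1],m[0,1])).round(1),'z',m[:,2].round(3),'j',o['joint_pos'].round(2),'grip',round(o['grip_width'],3),round(o['grasp_force'],1),'F',o['ft_force'].round(1))
if __name__=='__main__':
    state()
    if len(sys.argv)>1: plan(eval(sys.argv[1]))
E
python3 plan.py "[(450,350,280,40,0),(637,64,230,6,0),(637,64,130,6,0)]"; python3 -c "
import workcell;print([k for k in dir(workcell) if k[0]!='_']);print(getattr(workcell,'tcp_to_tips',None))"
```

```text
t 0.15 p [179.1 598.5 241.7] yawY 73.3 z [-0.    -0.001 -1.   ] j [-1.3   0.33 -0.06  1.46  0.02  1.35 -0.09] grip 0.995 0.0 F [-0.2  0.5 -0.6]
-> (450, 350, 280, 40, 0) rows 10
   x:-33 y:-16 z:-4 az:3.3
   x:-31 y:-13 z:-3 az:3.3
   x:-28 y:-10 z:-3 az:3.3
   x:-26 y:-7 z:-3 az:3.3
   x:-23 y:-5 z:-3 az:3.3
   x:-21 y:-3 z:-2 az:3.3
   x:-19 y:-2 z:-2 az:3.3
   x:-18 y:-1 z:-2 az:3.3
   x:-16 y:0 z:-2 az:3.3
   x:-14 y:1 z:-1 az:3.3
-> (637, 64, 230, 6, 0) rows 13
   x:-36 y:-2 z:3 az:2.6
   x:-33 y:-0 z:3 az:2.6
   x:-31 y:1 z:2 az:2.6
   x:-28 y:2 z:2 az:2.6
   x:-26 y:3 z:2 az:2.6
   x:-24 y:4 z:2 az:2.6
   x:-22 y:5 z:2 az:2.6
   x:-20 y:6 z:2 az:2.6
   x:-18 y:6 z:1 az:2.6
   x:-16 y:6 z:1 az:2.6
   x:-15 y:6 z:1 az:2.6
   x:-13 y:7 z:1 az:2.6
   x:-12 y:7 z:1 az:2.6
-> (637, 64, 130, 6, 0) rows 6
   x:-24 y:14 z:19
   x:-20 y:12 z:16
   x:-16 y:10 z:13
   x:-14 y:8 z:11
   x:-11 y:7 z:9
   x:-9 y:6 z:8
['MotionError', 'camera', 'get_obs', 'hand_in', 'tcp_to_tips']
0.011
```

```bash
python3 - <<'E'
s=open('plan.py').read()
a=s.index('        n=max(1'); b=s.index('def state')
s=s[:a]+'''        n=int(np.ceil(np.linalg.norm(rv)/rot-.01))
        if n: print(n,'x turn',(rv/n).round(1))
        d=t.inv().apply(q-p);m=int(np.ceil(np.linalg.norm(d)/step-.01))
        if m: print(m,'x shift',(d/m).round(1))
        p,r=q,t
'''+s[b:]
open('plan.py','w').write(s)
E
python3 plan.py "[(450,350,280,6,0),(637,64,230,6,0),(637,64,130,6,0)]"
```

```text
t 0.15 p [179.1 598.5 241.7] yawY 73.3 z [-0.    -0.001 -1.   ] j [-1.3   0.33 -0.06  1.46  0.02  1.35 -0.09] grip 0.995 0.0 F [-0.2  0.5 -0.6]
10 x turn [-0.   0.   6.7]
10 x shift [-27.5  24.3  -3.8]
10 x shift [-30.4  15.6   5. ]
3 x shift [ 0.   0.  33.3]
```

Emit:
apply_moves([
  {"az":6.7,"z":-4},
  {"az":6.7},
  {"az":6.7},
  {"az":6.7},
  {"az":6.7},
])

```text
invalid input at $.rows[0]: expected keys x, y, z, ax, ay, az, gripper
```

Emit:
apply_moves([
  {"az":6.7},
  {"az":6.7},
  {"az":6.7},
  {"az":6.7},
  {"az":6.7},
])

```text
invalid input at $.rows[0]: expected keys x, y, z, ax, ay, az, gripper
```

Emit:
apply_moves([
  {"x":-27.5,"y":24,"z":-4},
  {"x":-27.5,"y":24,"z":-4},
  {"x":-27.5,"y":24,"z":-4},
  {"x":-27.5,"y":24,"z":-4},
  {"x":-27.5,"y":24,"z":-4},
])

```text
invalid input at $.rows[0]: expected keys x, y, z, ax, ay, az, gripper
```

Emit:
apply_moves([
  {"x":-27.5,"y":24,"z":-4},
  {"x":-27.5,"y":24,"z":-4},
  {"x":-27.5,"y":24,"z":-4},
  {"x":-27.5,"y":24,"z":-4},
  {"x":-27.5,"y":24,"z":-4},
])

```text
invalid input at $.rows[0]: expected keys x, y, z, ax, ay, az, gripper
```

Emit:
apply_moves([
  {"x":-30,"y":16,"z":5},
  {"x":-30,"y":16,"z":5},
  {"x":-30,"y":16,"z":5},
  {"x":-30,"y":16,"z":5},
  {"x":-30,"y":16,"z":5},
])

```text
invalid input at $.rows[0]: expected keys x, y, z, ax, ay, az, gripper
```

Emit:
apply_moves([
  {"x":-30,"y":16,"z":5},
  {"x":-30,"y":16,"z":5},
  {"x":-30,"y":16,"z":5},
  {"x":-30,"y":16,"z":5},
  {"x":0},
])

```text
invalid input at $.rows[0]: expected keys x, y, z, ax, ay, az, gripper
```

```bash
python3 plan.py "[(637,64,140,6,0)]"; python3 - <<'E'
from h import *
c=cam('wrist','w1.png'); print(c['fov_y'],proj(c,[[.637,.064,.094],[.65,-.128,.089],[.647,.079,.064]]))
E
```

```text
t 0.15 p [179.1 598.5 241.7] yawY 73.3 z [-0.    -0.001 -1.   ] j [-1.3   0.33 -0.06  1.46  0.02  1.35 -0.09] grip 0.995 0.0 F [-0.2  0.5 -0.6]
10 x turn [-0.   0.   6.7]
19 x shift [-30.5  21.    5.4]
63.27054006980537 [[   1.79829452  567.12001087]
 [-103.82035889  591.79131555]
 [  29.03361509  540.77980882]]
```

View pics/w1.png

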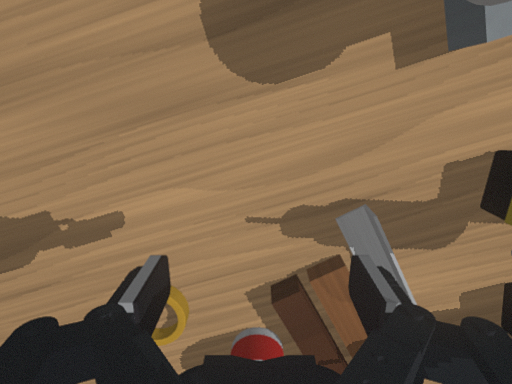

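All the row keys are required, so the earlier moves were refused and the arm has not moved. The wrist picture shows only the bench at the start pose: tape at (175,315) and the red tin at (258,345). I'll resend with full rows.

Emit:
apply_moves([
  {"x":0,"y":0,"z":-8,"ax":0,"ay":0,"az":6.7,"gripper":0},
  {"x":0,"y":0,"z":-8,"ax":0,"ay":0,"az":6.7,"gripper":0},
  {"x":0,"y":0,"z":-8,"ax":0,"ay":0,"az":6.7,"gripper":0},
  {"x":0,"y":0,"z":-8,"ax":0,"ay":0,"az":6.7,"gripper":0},
  {"x":0,"y":0,"z":-8,"ax":0,"ay":0,"az":6.7,"gripper":0},
], newtons=50)

```text
clock: 0.62
position: [0.1791, 0.5987, 0.2825]
ee_rot: [0.427, 0.904, -0.0, 0.0]
ft_force: [-0.3, 0.3, -0.1]
grip_width: 0.999
grasp_force: 0.0
```

Emit:
apply_moves([
  {"x":0,"y":0,"z":0,"ax":0,"ay":0,"az":6.7,"gripper":0},
  {"x":0,"y":0,"z":0,"ax":0,"ay":0,"az":6.7,"gripper":0},
  {"x":0,"y":0,"z":0,"ax":0,"ay":0,"az":6.7,"gripper":0},
  {"x":0,"y":0,"z":0,"ax":0,"ay":0,"az":6.7,"gripper":0},
  {"x":0,"y":0,"z":0,"ax":0,"ay":0,"az":6.7,"gripper":0},
])

```text
clock: 1.03
position: [0.1792, 0.5987, 0.2821]
ee_rot: [0.669, 0.743, -0.0, 0.0]
ft_force: [0.5, -0.2, -0.0]
grip_width: 0.999
grasp_force: 0.0
```

Emit:
apply_moves([
  {"x":-29,"y":20,"z":0,"ax":0,"ay":0,"az":0,"gripper":0},
  {"x":-29,"y":20,"z":0,"ax":0,"ay":0,"az":0,"gripper":0},
  {"x":-29,"y":20,"z":0,"ax":0,"ay":0,"az":0,"gripper":0},
  {"x":-29,"y":20,"z":0,"ax":0,"ay":0,"az":0,"gripper":0},
  {"x":-29,"y":20,"z":0,"ax":0,"ay":0,"az":0,"gripper":0},
])

```text
clock: 1.45
position: [0.2954, 0.4642, 0.2822]
ee_rot: [0.667, 0.745, -0.0, -0.0]
ft_force: [0.3, 0.2, -0.4]
grip_width: 1.001
grasp_force: 0.0
```

Emit:
apply_moves([
  {"x":-29,"y":20,"z":0,"ax":0,"ay":0,"az":0,"gripper":0},
  {"x":-29,"y":20,"z":0,"ax":0,"ay":0,"az":0,"gripper":0},
  {"x":-29,"y":20,"z":0,"ax":0,"ay":0,"az":0,"gripper":0},
  {"x":-29,"y":20,"z":0,"ax":0,"ay":0,"az":0,"gripper":0},
  {"x":-29,"y":20,"z":0,"ax":0,"ay":0,"az":0,"gripper":0},
])

```text
clock: 1.87
position: [0.4108, 0.3311, 0.2824]
ee_rot: [0.667, 0.745, 0.0, -0.0]
ft_force: [0.6, 0.5, 0.3]
grip_width: 0.997
grasp_force: 0.0
```

Emit:
apply_moves([
  {"x":-29,"y":20,"z":0,"ax":0,"ay":0,"az":0,"gripper":0},
  {"x":-29,"y":20,"z":0,"ax":0,"ay":0,"az":0,"gripper":0},
  {"x":-29,"y":20,"z":0,"ax":0,"ay":0,"az":0,"gripper":0},
  {"x":-29,"y":20,"z":0,"ax":0,"ay":0,"az":0,"gripper":0},
  {"x":-29,"y":20,"z":0,"ax":0,"ay":0,"az":0,"gripper":0},
])

```text
clock: 2.28
position: [0.5262, 0.1981, 0.2824]
ee_rot: [0.667, 0.745, 0.0, -0.0]
ft_force: [0.9, -0.0, 0.0]
grip_width: 1.004
grasp_force: 0.0
```

Emit:
apply_moves([
  {"x":-29,"y":20,"z":10,"ax":0,"ay":0,"az":0,"gripper":0},
  {"x":-29,"y":20,"z":10,"ax":0,"ay":0,"az":0,"gripper":0},
  {"x":-29,"y":20,"z":10,"ax":0,"ay":0,"az":0,"gripper":0},
  {"x":0,"y":0,"z":10,"ax":0,"ay":0,"az":0,"gripper":0},
  {"x":0,"y":0,"z":0,"ax":0,"ay":0,"az":0,"gripper":0},
])

```text
clock: 2.7
position: [0.5945, 0.1171, 0.2399]
ee_rot: [0.668, 0.744, -0.002, -0.0]
ft_force: [-0.0, 0.0, -0.1]
grip_width: 0.998
grasp_force: 0.0
```

```bash
python3 plan.py "[(637,64,140,6,0),(637,64,77,6,0)]"; python3 meas.py | grep -v '\[\['; python3 - <<'E'
from h import *
c=cam('wrist','w2.png'); print(proj(c,[[.637,.064,.094],[.65,-.128,.089],[.647,.079,.064]]).round())
E
```

```text
t 2.7 p [594.5 117.1 239.9] yawY 6.1 z [-0.003 -0.002 -1.   ] j [-0.69  0.31  0.52  1.54 -0.16  1.33 -0.04] grip 0.998 0.0 F [-0.   0.  -0.1]
1 x turn [-0.2  0.1  0.1]
4 x shift [-14.3   9.2  25. ]
2 x shift [ 0.   0.  31.5]
off(z94) n 327 c 635 64 size 42 90 ang of w-side 6.0
off(z94) n 289 c 649 -127 size 43 87 ang of w-side 5.0
off(z89) n 327 c 637 64 size 42 91 ang of w-side 6.0
off(z89) n 289 c 650 -128 size 43 87 ang of w-side 5.0
bin n 2244 c 440 -349 size 156 150 ang of w-side 78.4
cover n 293 c 419 -98 size 64 53 ang of w-side 85.1
cover n 295 c 431 34 size 64 54 ang of w-side 79.0
tray n 163 c 649 40 size 131 185 ang of w-side 3.0
green n 688 c 662 -166 size 201 279 ang of w-side 3.1
dark n 103 c 424 -99 size 40 34 ang of w-side 89.9
dark n 108 c 435 37 size 45 35 ang of w-side 79.0
[[296. 243.]
 [283. 387.]
 [304. 218.]]
```

View pics/w2.png

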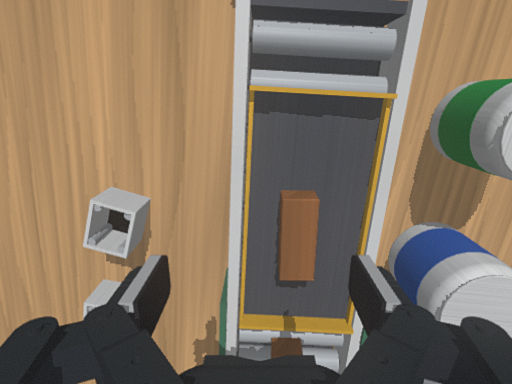

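The wrist picture shows offcut 1 at about (298,237), where the top-view estimate projects to (296,243). That agrees, so I'll grasp it.

Emit:
apply_moves([
  {"x":-14.3,"y":9.2,"z":25,"ax":0,"ay":0,"az":0,"gripper":0},
  {"x":-14.3,"y":9.2,"z":25,"ax":0,"ay":0,"az":0,"gripper":0},
  {"x":-14.3,"y":9.2,"z":25,"ax":0,"ay":0,"az":0,"gripper":0},
  {"x":-14.3,"y":9.2,"z":25,"ax":0,"ay":0,"az":0,"gripper":0},
  {"x":0,"y":0,"z":20,"ax":0,"ay":0,"az":0,"gripper":0},
])

```text
clock: 3.22
position: [0.6383, 0.0653, 0.1214]
ee_rot: [0.667, 0.745, -0.0, 0.001]
ft_force: [-0.8, -0.7, -0.3]
grip_width: 0.999
grasp_force: 0.0
```

Emit:
apply_moves([
  {"x":0,"y":0,"z":22,"ax":0,"ay":0,"az":0,"gripper":0},
  {"x":0,"y":0,"z":20,"ax":0,"ay":0,"az":0,"gripper":0},
  {"x":0,"y":0,"z":0,"ax":0,"ay":0,"az":0,"gripper":0.3},
  {"x":0,"y":0,"z":0,"ax":0,"ay":0,"az":0,"gripper":1},
  {"x":0,"y":0,"z":0,"ax":0,"ay":0,"az":0,"gripper":1},
])

```text
clock: 3.63
position: [0.6383, 0.068, 0.0822]
ee_rot: [0.666, 0.746, 0.001, 0.0]
ft_force: [0.0, 0.7, 0.6]
grip_width: 0.607
grasp_force: 0.0
```

Emit:
apply_moves([
  {"x":0,"y":0,"z":0,"ax":0,"ay":0,"az":0,"gripper":1},
  {"x":0,"y":0,"z":0,"ax":0,"ay":0,"az":0,"gripper":1},
  {"x":0,"y":0,"z":0,"ax":0,"ay":0,"az":0,"gripper":1},
  {"x":0,"y":0,"z":0,"ax":0,"ay":0,"az":0,"gripper":1},
  {"x":0,"y":0,"z":0,"ax":0,"ay":0,"az":0,"gripper":1},
])

```text
clock: 4.05
position: [0.6387, 0.0675, 0.0826]
ee_rot: [0.667, 0.745, 0.002, 0.001]
ft_force: [-0.6, 1.0, 7.0]
grip_width: 0.409
grasp_force: 50.7
```

```bash
python3 plan.py "[(637,64,170,6,0),(460,-345,170,-11.7,0),(460,-345,80,-11.7,0)]"
```

```text
t 4.05 p [638.7  67.5  82.6] yawY 6.4 z [ 0.003  0.001 -1.   ] j [-0.55  0.53  0.49  1.61 -0.28  1.07  0.13] grip 0.409 50.7 F [-0.6  1.   7. ]
1 x turn [ 0.2 -0.1  0.4]
3 x shift [ -1.1  -0.7 -29.1]
3 x turn [0.  0.  5.9]
12 x shift [-36.4  -7.5   0. ]
3 x shift [ 0.  0. 30.]
```

Emit:
apply_moves([
  {"x":0,"y":0,"z":-30,"ax":0,"ay":0,"az":0,"gripper":1},
  {"x":0,"y":0,"z":-30,"ax":0,"ay":0,"az":0,"gripper":1},
  {"x":0,"y":0,"z":-30,"ax":0,"ay":0,"az":6,"gripper":1},
  {"x":0,"y":0,"z":0,"ax":0,"ay":0,"az":6,"gripper":1},
  {"x":0,"y":0,"z":0,"ax":0,"ay":0,"az":6,"gripper":1},
])

```text
clock: 4.47
position: [0.6389, 0.0671, 0.1738]
ee_rot: [0.777, 0.63, 0.003, 0.001]
ft_force: [-0.2, 0.1, -1.6]
grip_width: 0.414
grasp_force: 50.1
```

Emit:
apply_moves([
  {"x":-37,"y":-7.4,"z":0,"ax":0,"ay":0,"az":0,"gripper":1},
  {"x":-37,"y":-7.4,"z":0,"ax":0,"ay":0,"az":0,"gripper":1},
  {"x":-37,"y":-7.4,"z":0,"ax":0,"ay":0,"az":0,"gripper":1},
  {"x":-37,"y":-7.4,"z":0,"ax":0,"ay":0,"az":0,"gripper":1},
  {"x":-37,"y":-7.4,"z":0,"ax":0,"ay":0,"az":0,"gripper":1},
])

```text
clock: 4.88
position: [0.5632, -0.1082, 0.1713]
ee_rot: [0.775, 0.632, 0.001, 0.0]
ft_force: [1.8, -1.0, -0.9]
grip_width: 0.413
grasp_force: 50.2
```

Emit:
apply_moves([
  {"x":-37,"y":-7.4,"z":0,"ax":0,"ay":0,"az":0,"gripper":1},
  {"x":-37,"y":-7.4,"z":0,"ax":0,"ay":0,"az":0,"gripper":1},
  {"x":-37,"y":-7.4,"z":0,"ax":0,"ay":0,"az":0,"gripper":1},
  {"x":-37,"y":-7.4,"z":0,"ax":0,"ay":0,"az":0,"gripper":1},
  {"x":-37,"y":-7.4,"z":0,"ax":0,"ay":0,"az":0,"gripper":1},
])

```text
clock: 5.3
position: [0.4896, -0.282, 0.1714]
ee_rot: [0.775, 0.632, 0.001, 0.001]
ft_force: [0.2, -0.3, -0.7]
grip_width: 0.41
grasp_force: 50.2
```

Emit:
apply_moves([
  {"x":-37,"y":-7.4,"z":0,"ax":0,"ay":0,"az":0,"gripper":1},
  {"x":-37,"y":-7.4,"z":0,"ax":0,"ay":0,"az":0,"gripper":1},
  {"x":0,"y":0,"z":0,"ax":0,"ay":0,"az":0,"gripper":1},
  {"x":0,"y":0,"z":0,"ax":0,"ay":0,"az":0,"gripper":1},
  {"x":0,"y":0,"z":0,"ax":0,"ay":0,"az":0,"gripper":1},
])

```text
clock: 5.72
position: [0.4611, -0.3498, 0.1708]
ee_rot: [0.775, 0.632, 0.0, 0.0]
ft_force: [-0.6, 1.4, 0.1]
grip_width: 0.41
grasp_force: 50.2
```

```bash
python3 plan.py "[(461,-354,100,-11.7,0),(461,-354,50,-11.7,0)]"
```

```text
t 5.72 p [ 461.1 -349.8  170.8] yawY -11.7 z [ 0.001  0.    -1.   ] j [-0.06  0.34  0.78  1.72 -0.26  1.19  0.58] grip 0.41 50.2 F [-0.6  1.4  0.1]
2 x shift [-2.1  0.4 35.4]
2 x shift [ 0.  0. 25.]
```

Emit:
apply_moves([
  {"x":-4,"y":0,"z":30,"ax":0,"ay":0,"az":0,"gripper":1},
  {"x":0,"y":0,"z":30,"ax":0,"ay":0,"az":0,"gripper":1},
  {"x":0,"y":0,"z":30,"ax":0,"ay":0,"az":0,"gripper":1},
  {"x":0,"y":0,"z":30,"ax":0,"ay":0,"az":0,"gripper":1},
  {"x":0,"y":0,"z":0,"ax":0,"ay":0,"az":0,"gripper":1},
])

```text
clock: 6.13
position: [0.4586, -0.35, 0.0454]
ee_rot: [0.774, 0.633, -0.001, -0.004]
ft_force: [-0.2, 0.3, -2.0]
grip_width: 0.413
grasp_force: 50.2
```

Emit:
apply_moves([
  {"x":0,"y":0,"z":0,"ax":0,"ay":0,"az":0,"gripper":0.38},
  {"x":0,"y":0,"z":0,"ax":0,"ay":0,"az":0,"gripper":0.38},
  {"x":0,"y":0,"z":0,"ax":0,"ay":0,"az":0,"gripper":0.38},
  {"x":0,"y":0,"z":0,"ax":0,"ay":0,"az":0,"gripper":0.38},
  {"x":0,"y":0,"z":-30,"ax":0,"ay":0,"az":0,"gripper":0.38},
])

```text
clock: 6.55
position: [0.4585, -0.352, 0.0776]
ee_rot: [0.775, 0.632, -0.001, -0.003]
ft_force: [-1.3, 0.9, -0.7]
grip_width: 0.618
grasp_force: 0.0
```

Emit:
apply_moves([
  {"x":0,"y":0,"z":-40,"ax":0,"ay":0,"az":0,"gripper":0.38},
  {"x":0,"y":0,"z":-40,"ax":0,"ay":0,"az":0,"gripper":0},
  {"x":0,"y":0,"z":-20,"ax":0,"ay":0,"az":0,"gripper":0},
  {"x":0,"y":0,"z":0,"ax":0,"ay":0,"az":0,"gripper":0},
  {"x":0,"y":0,"z":0,"ax":0,"ay":0,"az":0,"gripper":0},
])

```text
clock: 6.97
position: [0.4609, -0.3544, 0.1825]
ee_rot: [0.775, 0.632, 0.001, 0.002]
ft_force: [-0.5, 1.3, -1.6]
grip_width: 1.001
grasp_force: 0.0
```

```bash
python3 meas.py | grep 'off(z89)\|cover'; python3 plan.py "[(640,-128,180,5,0),(650,-128,130,5,0),(650,-128,73,5,0)]"
```

```text
off(z89) n 293 c 650 -128 size 43 87 ang of w-side 4.6
cover n 294 c 419 -98 size 64 53 ang of w-side 85.1
cover n 293 c 431 34 size 63 54 ang of w-side 78.0
t 7.02 p [ 460.2 -353.8  181. ] yawY -11.6 z [ 0.002  0.    -1.   ] j [-0.06  0.34  0.79  1.7  -0.26  1.21  0.58] grip 0.999 0.0 F [ 0.5 -0.   0.4]
3 x turn [ 0.  -0.  -5.5]
8 x shift [26.2 24.8  0.1]
2 x shift [-0.4  5.  25. ]
2 x shift [ 0.   0.  28.5]
```

Emit:
apply_moves([
  {"x":26,"y":25,"z":0,"ax":0,"ay":0,"az":-5.5,"gripper":0},
  {"x":26,"y":25,"z":0,"ax":0,"ay":0,"az":-5.5,"gripper":0},
  {"x":26,"y":25,"z":0,"ax":0,"ay":0,"az":-5.5,"gripper":0},
  {"x":26,"y":25,"z":0,"ax":0,"ay":0,"az":0,"gripper":0},
  {"x":26,"y":25,"z":0,"ax":0,"ay":0,"az":0,"gripper":0},
])

```text
clock: 7.43
position: [0.5885, -0.227, 0.179]
ee_rot: [0.677, 0.736, -0.0, -0.001]
ft_force: [0.3, -0.5, -0.2]
grip_width: 0.998
grasp_force: 0.0
```

Emit:
apply_moves([
  {"x":26,"y":25,"z":0,"ax":0,"ay":0,"az":0,"gripper":0},
  {"x":26,"y":25,"z":0,"ax":0,"ay":0,"az":0,"gripper":0},
  {"x":20,"y":20,"z":0,"ax":0,"ay":0,"az":0,"gripper":0},
  {"x":0,"y":0,"z":0,"ax":0,"ay":0,"az":0,"gripper":0},
  {"x":0,"y":0,"z":0,"ax":0,"ay":0,"az":0,"gripper":0},
])

```text
clock: 7.85
position: [0.6521, -0.1485, 0.1784]
ee_rot: [0.675, 0.738, -0.001, -0.001]
ft_force: [-0.7, -1.2, 0.2]
grip_width: 1.001
grasp_force: 0.0
```

```bash
python3 plan.py "[(650,-128,130,5,0),(650,-128,75,5,0)]"
```

```text
t 7.85 p [ 652.1 -148.5  178.4] yawY 5.0 z [-0.003  0.001 -1.   ] j [-0.28  0.52  0.62  1.44 -0.31  1.28  0.45] grip 1.001 0.0 F [-0.7 -1.2  0.2]
1 x turn [-0.1 -0.   0. ]
2 x shift [10.3 -0.1 24.2]
2 x shift [ 0.   0.  27.5]
```

Emit:
apply_moves([
  {"x":10,"y":0,"z":25,"ax":0,"ay":0,"az":0,"gripper":0},
  {"x":10,"y":0,"z":25,"ax":0,"ay":0,"az":0,"gripper":0},
  {"x":0,"y":0,"z":27,"ax":0,"ay":0,"az":0,"gripper":0},
  {"x":0,"y":0,"z":25,"ax":0,"ay":0,"az":0,"gripper":0},
  {"x":0,"y":0,"z":0,"ax":0,"ay":0,"az":0,"gripper":0},
])

```text
clock: 8.27
position: [0.646, -0.1314, 0.0726]
ee_rot: [0.677, 0.736, -0.003, -0.003]
ft_force: [0.3, 0.3, -1.3]
grip_width: 0.999
grasp_force: 0.0
```

Emit:
apply_moves([
  {"x":0,"y":0,"z":0,"ax":0,"ay":0,"az":0,"gripper":1},
  {"x":0,"y":0,"z":0,"ax":0,"ay":0,"az":0,"gripper":1},
  {"x":0,"y":0,"z":0,"ax":0,"ay":0,"az":0,"gripper":1},
  {"x":0,"y":0,"z":0,"ax":0,"ay":0,"az":0,"gripper":1},
  {"x":0,"y":0,"z":0,"ax":0,"ay":0,"az":0,"gripper":1},
])

```text
clock: 8.68
position: [0.651, -0.1314, 0.0802]
ee_rot: [0.677, 0.736, 0.001, 0.001]
ft_force: [-1.1, 0.1, 5.0]
grip_width: 0.411
grasp_force: 49.4
```

Emit:
apply_moves([
  {"x":0,"y":0,"z":0,"ax":0,"ay":0,"az":0,"gripper":1},
  {"x":0,"y":0,"z":0,"ax":0,"ay":0,"az":0,"gripper":1},
  {"x":0,"y":0,"z":-30,"ax":0,"ay":0,"az":0,"gripper":1},
  {"x":0,"y":0,"z":-30,"ax":0,"ay":0,"az":0,"gripper":1},
  {"x":0,"y":0,"z":-30,"ax":0,"ay":0,"az":0,"gripper":1},
])

```text
clock: 9.1
position: [0.6499, -0.1311, 0.17]
ee_rot: [0.677, 0.736, 0.0, 0.0]
ft_force: [0.7, -0.3, -0.6]
grip_width: 0.407
grasp_force: 50.2
```

```bash
python3 plan.py "[(416,-345,170,-11.7,0),(416,-345,55,-11.7,0)]"; python3 meas.py | grep 'bin\|off(z89)'
```

```text
t 9.1 p [ 649.9 -131.1  170. ] yawY 4.8 z [ 0. -0. -1.] j [-0.31  0.51  0.62  1.47 -0.3   1.25  0.43] grip 0.407 50.2 F [ 0.7 -0.3 -0.6]
3 x turn [0.  0.  5.5]
9 x shift [-28.5 -20.6   0. ]
4 x shift [ 0.   0.  28.8]
bin n 2264 c 440 -350 size 158 150 ang of w-side 78.3
```

Emit:
apply_moves([
  {"x":-28.5,"y":-21,"z":0,"ax":0,"ay":0,"az":5.5,"gripper":1},
  {"x":-28.5,"y":-21,"z":0,"ax":0,"ay":0,"az":5.5,"gripper":1},
  {"x":-28.5,"y":-21,"z":0,"ax":0,"ay":0,"az":5.5,"gripper":1},
  {"x":-28.5,"y":-21,"z":0,"ax":0,"ay":0,"az":0,"gripper":1},
  {"x":-28.5,"y":-21,"z":0,"ax":0,"ay":0,"az":0,"gripper":1},
])

```text
clock: 9.57
position: [0.5325, -0.2641, 0.1688]
ee_rot: [0.776, 0.631, 0.0, 0.0]
ft_force: [0.1, -0.2, -0.8]
grip_width: 0.412
grasp_force: 50.2
```

Emit:
apply_moves([
  {"x":-28.5,"y":-21,"z":0,"ax":0,"ay":0,"az":0,"gripper":1},
  {"x":-28.5,"y":-21,"z":0,"ax":0,"ay":0,"az":0,"gripper":1},
  {"x":-28.5,"y":-20,"z":0,"ax":0,"ay":0,"az":0,"gripper":1},
  {"x":0,"y":0,"z":0,"ax":0,"ay":0,"az":0,"gripper":1},
  {"x":0,"y":0,"z":0,"ax":0,"ay":0,"az":0,"gripper":1},
])

```text
clock: 9.98
position: [0.4541, -0.3359, 0.1691]
ee_rot: [0.777, 0.63, 0.001, 0.001]
ft_force: [0.3, 1.2, -0.8]
grip_width: 0.41
grasp_force: 50.2
```

```bash
python3 plan.py "[(413,-345,170,-11.7,0),(413,-345,58,-11.7,0)]"
```

```text
t 9.98 p [ 454.1 -335.9  169.1] yawY -11.9 z [ 0.002 -0.    -1.   ] j [-0.11  0.31  0.8   1.75 -0.24  1.17  0.55] grip 0.41 50.2 F [ 0.3  1.2 -0.8]
1 x turn [ 0.1 -0.  -0.2]
2 x shift [ -8.6 -19.2  -0.4]
3 x shift [ 0.   0.  37.3]
```

Emit:
apply_moves([
  {"x":-8.6,"y":-19,"z":0,"ax":0,"ay":0,"az":0,"gripper":1},
  {"x":-8.6,"y":-19,"z":0,"ax":0,"ay":0,"az":0,"gripper":1},
  {"x":0,"y":0,"z":37,"ax":0,"ay":0,"az":0,"gripper":1},
  {"x":0,"y":0,"z":37,"ax":0,"ay":0,"az":0,"gripper":1},
  {"x":0,"y":0,"z":37,"ax":0,"ay":0,"az":0,"gripper":1},
])

```text
clock: 10.4
position: [0.4168, -0.3424, 0.0568]
ee_rot: [0.775, 0.632, 0.001, 0.001]
ft_force: [0.8, 0.3, -1.8]
grip_width: 0.41
grasp_force: 50.4
```

Emit:
apply_moves([
  {"x":0,"y":0,"z":0,"ax":0,"ay":0,"az":0,"gripper":1},
  {"x":0,"y":0,"z":0,"ax":0,"ay":0,"az":0,"gripper":0.45},
  {"x":0,"y":0,"z":0,"ax":0,"ay":0,"az":0,"gripper":0.45},
  {"x":0,"y":0,"z":0,"ax":0,"ay":0,"az":0,"gripper":0.45},
  {"x":0,"y":0,"z":-30,"ax":0,"ay":0,"az":0,"gripper":0.45},
])

```text
clock: 10.82
position: [0.4141, -0.3418, 0.0858]
ee_rot: [0.775, 0.632, -0.001, -0.002]
ft_force: [-0.3, 1.4, -0.2]
grip_width: 0.55
grasp_force: 0.0
```

Emit:
apply_moves([
  {"x":0,"y":0,"z":-35,"ax":0,"ay":0,"az":0,"gripper":0.45},
  {"x":0,"y":0,"z":-35,"ax":0,"ay":0,"az":0,"gripper":0},
  {"x":0,"y":0,"z":-35,"ax":0,"ay":0,"az":0,"gripper":0},
  {"x":33,"y":0,"z":0,"ax":0,"ay":0,"az":0,"gripper":0},
  {"x":33,"y":0,"z":0,"ax":0,"ay":0,"az":0,"gripper":0},
])

```text
clock: 11.23
position: [0.4293, -0.2806, 0.1965]
ee_rot: [0.777, 0.63, 0.002, 0.003]
ft_force: [1.1, 0.2, -1.5]
grip_width: 0.998
grasp_force: 0.0
```

Emit:
apply_moves([
  {"x":33,"y":0,"z":0,"ax":0,"ay":0,"az":0,"gripper":0},
  {"x":33,"y":0,"z":0,"ax":0,"ay":0,"az":0,"gripper":0},
  {"x":33,"y":0,"z":0,"ax":0,"ay":0,"az":0,"gripper":0},
  {"x":0,"y":0,"z":0,"ax":0,"ay":0,"az":0,"gripper":0},
  {"x":0,"y":0,"z":0,"ax":0,"ay":0,"az":0,"gripper":0},
])

```text
clock: 11.65
position: [0.4495, -0.1802, 0.1942]
ee_rot: [0.774, 0.633, 0.002, 0.001]
ft_force: [-0.6, -0.3, 0.9]
grip_width: 1.003
grasp_force: 0.0
```

```bash
python3 plan.py; python3 - <<'E'
from h import *
c=cam('top')['color'][100:260,150:420]; cv2.imwrite('pics/t2.png',cv2.resize(c[:,:,::-1],None,fx=2.5,fy=2.5))
E
```

```text
t 11.65 p [ 449.5 -180.2  194.2] yawY -11.5 z [ 0.004  0.001 -1.   ] j [-0.41  0.04  0.72  1.92 -0.03  1.19  0.12] grip 1.003 0.0 F [-0.6 -0.3  0.9]
```

View pics/t2.png

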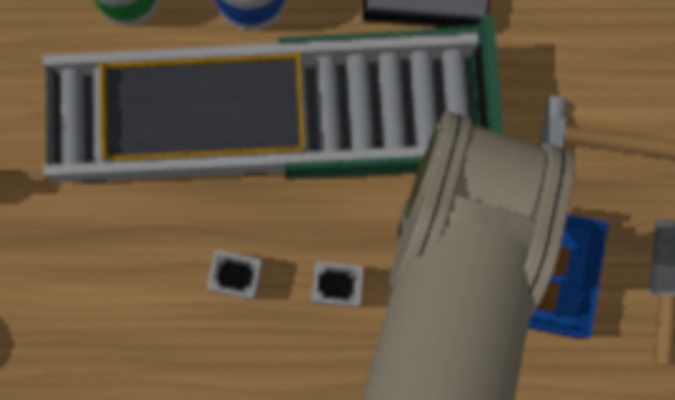

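Both offcuts are in the bin, seen at about (553,280) in the crop. The covers at (235,275) and (338,283) and the tray are undisturbed. Next I'll test how far the wrist can roll about the closing axis in free air.

Emit:
apply_moves([
  {"x":35,"y":0,"z":-10,"ax":0,"ay":7,"az":0,"gripper":0},
  {"x":25,"y":0,"z":-10,"ax":0,"ay":7,"az":0,"gripper":0},
  {"x":0,"y":0,"z":0,"ax":0,"ay":7,"az":0,"gripper":0},
  {"x":0,"y":0,"z":0,"ax":0,"ay":7,"az":0,"gripper":0},
  {"x":0,"y":0,"z":0,"ax":0,"ay":7,"az":0,"gripper":0},
])

```text
clock: 12.12
position: [0.4613, -0.1263, 0.2179]
ee_rot: [0.739, 0.602, 0.238, -0.188]
ft_force: [0.5, 0.2, -1.4]
grip_width: 1.004
grasp_force: 0.0
```

Emit:
apply_moves([
  {"x":0,"y":0,"z":0,"ax":0,"ay":7,"az":0,"gripper":0},
  {"x":0,"y":0,"z":0,"ax":0,"ay":7,"az":0,"gripper":0},
  {"x":0,"y":0,"z":0,"ax":0,"ay":0,"az":0,"gripper":0},
  {"x":0,"y":0,"z":0,"ax":0,"ay":0,"az":0,"gripper":0},
  {"x":0,"y":0,"z":0,"ax":0,"ay":0,"az":0,"gripper":0},
])

```text
clock: 12.53
position: [0.4604, -0.125, 0.2158]
ee_rot: [0.706, 0.575, 0.321, -0.26]
ft_force: [0.2, 0.7, 0.1]
grip_width: 1.002
grasp_force: 0.0
```

```bash
python3 plan.py
```

```text
t 12.53 p [ 460.4 -125.   215.8] yawY -11.7 z [ 0.153  0.737 -0.659] j [-0.01  0.37  0.79  1.85 -0.92  1.66  0.85] grip 1.002 0.0 F [0.2 0.7 0.1]
```

Emit:
apply_moves([
  {"x":0,"y":0,"z":0,"ax":0,"ay":-7,"az":0,"gripper":0},
  {"x":0,"y":0,"z":0,"ax":0,"ay":-7,"az":0,"gripper":0},
  {"x":0,"y":0,"z":0,"ax":0,"ay":-7,"az":0,"gripper":0},
  {"x":0,"y":0,"z":0,"ax":0,"ay":-7,"az":0,"gripper":0},
  {"x":0,"y":0,"z":0,"ax":0,"ay":-7,"az":0,"gripper":0},
])

```text
clock: 12.95
position: [0.4623, -0.1243, 0.2184]
ee_rot: [0.769, 0.628, 0.096, -0.072]
ft_force: [-0.7, 0.4, -1.6]
grip_width: 0.998
grasp_force: 0.0
```

Emit:
apply_moves([
  {"x":0,"y":0,"z":0,"ax":0,"ay":-7,"az":0,"gripper":0},
  {"x":0,"y":0,"z":0,"ax":0,"ay":-7,"az":0,"gripper":0},
  {"x":0,"y":0,"z":0,"ax":0,"ay":-7,"az":0,"gripper":0},
  {"x":0,"y":0,"z":0,"ax":0,"ay":-7,"az":0,"gripper":0},
  {"x":0,"y":0,"z":0,"ax":0,"ay":-7,"az":0,"gripper":0},
])

```text
clock: 13.37
position: [0.4629, -0.1226, 0.2186]
ee_rot: [0.762, 0.622, -0.138, 0.12]
ft_force: [-0.4, 0.0, 0.4]
grip_width: 1.0
grasp_force: 0.0
```

Emit:
apply_moves([
  {"x":0,"y":0,"z":0,"ax":0,"ay":-7,"az":0,"gripper":0},
  {"x":0,"y":0,"z":0,"ax":0,"ay":-7,"az":0,"gripper":0},
  {"x":0,"y":0,"z":0,"ax":0,"ay":-7,"az":0,"gripper":0},
  {"x":0,"y":0,"z":0,"ax":0,"ay":-7,"az":0,"gripper":0},
  {"x":0,"y":0,"z":0,"ax":0,"ay":0,"az":0,"gripper":0},
])

```text
clock: 13.78
position: [0.4619, -0.1193, 0.2145]
ee_rot: [0.702, 0.578, -0.321, 0.266]
ft_force: [-0.2, 0.8, -0.9]
grip_width: 1.0
grasp_force: 0.0
```

```bash
python3 plan.py
```

```text
t 13.78 p [ 461.9 -119.3  214.5] yawY -11.0 z [-0.144 -0.744 -0.652] j [-0.79  0.26  0.52  1.91  0.63  1.46 -0.67] grip 1.0 0.0 F [-0.2  0.8 -0.9]
```

```bash
cat > fl.py <<'E'
from plan import *
def back(x,y,z,yaw,t,s):
    p=np.array([x,y,z])-s*Rt(yaw,t).as_matrix()[:,2]; return (*p.round(1),yaw,t)
E
python3 meas.py | grep 'cover\|tray'; python3 - <<'E'
from fl import *
c=cam('wrist');o=get_obs();C,_=ray(c,[[256,192]]);print('cam in tool',R.from_quat(o['ee_rot']).inv().apply(C-o['position']))
state();plan([back(431,34,25,-11,-45,120),(431,34,25,-11,-45)])
E
```

```text
cover n 91 c 417 -98 size 61 51 ang of w-side 89.5
cover n 294 c 431 34 size 63 54 ang of w-side 78.4
tray n 152 c 646 78 size 131 261 ang of w-side 3.1
cam in tool [ 0.08364177 -0.00014776 -0.13155277]
t 13.88 p [ 461.4 -122.6  215.9] yawY -11.4 z [-0.147 -0.737 -0.659] j [-0.79  0.26  0.53  1.91  0.62  1.46 -0.67] grip 1.002 0.0 F [ 0.2 -0.5  0.5]
1 x turn [-0.2  3.8 -0.4]
7 x shift [ 34.2  -8.5 -12.8]
4 x shift [ 0. -0. 30.]
```

Emit:
apply_moves([
  {"x":34,"y":-8.5,"z":-13,"ax":0,"ay":3.8,"az":0,"gripper":0},
  {"x":34,"y":-8.5,"z":-13,"ax":0,"ay":0,"az":0,"gripper":0},
  {"x":34,"y":-8.5,"z":-13,"ax":0,"ay":0,"az":0,"gripper":0},
  {"x":34,"y":-8.5,"z":-13,"ax":0,"ay":0,"az":0,"gripper":0},
  {"x":34,"y":-8.5,"z":-13,"ax":0,"ay":0,"az":0,"gripper":0},
])

```text
clock: 14.3
position: [0.453, 0.0473, 0.1397]
ee_rot: [0.718, 0.583, -0.294, 0.242]
ft_force: [1.6, 0.5, 0.4]
grip_width: 1.001
grasp_force: 0.0
```

Emit:
apply_moves([
  {"x":34,"y":-8.5,"z":-13,"ax":0,"ay":0,"az":0,"gripper":0},
  {"x":34,"y":-8.5,"z":-13,"ax":0,"ay":0,"az":0,"gripper":0},
  {"x":0,"y":0,"z":0,"ax":0,"ay":0,"az":0,"gripper":0},
  {"x":0,"y":0,"z":0,"ax":0,"ay":0,"az":0,"gripper":0},
  {"x":0,"y":0,"z":0,"ax":0,"ay":0,"az":0,"gripper":0},
])

```text
clock: 14.72
position: [0.45, 0.1138, 0.1102]
ee_rot: [0.717, 0.583, -0.296, 0.242]
ft_force: [0.3, -0.9, -0.6]
grip_width: 1.003
grasp_force: 0.0
```

```bash
python3 - <<'E'
from fl import *
state();plan([back(431,34,25,-11,-45,50),(431,34,25,-11,-45)])
c=cam('wrist','w3.png');print(proj(c,[[.431,.034,.05]]).round())
E
```

```text
t 14.72 p [450.  113.8 110.2] yawY -11.7 z [-0.142 -0.692 -0.708] j [-0.96  0.53  0.36  1.75  0.34  1.49 -0.94] grip 1.003 0.0 F [ 0.3 -0.9 -0.6]
1 x turn [-0.4 -0.1 -0.6]
2 x shift [ 1.1 -1.7 34.1]
2 x shift [ 0.  0. 25.]
[[255. 220.]]
```

View pics/w3.png

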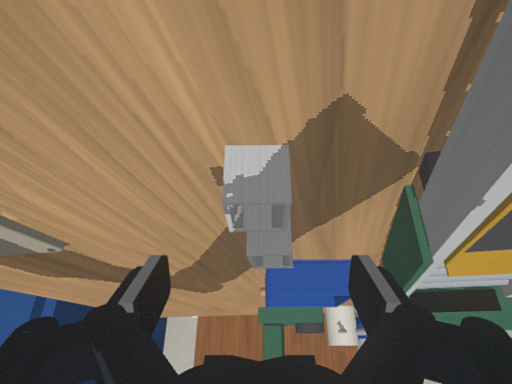

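The wrist picture shows cover A at (258,195) with cover B behind it. The rim centre is near (258,218), against a prediction of (255,220), so it lines up and I'll grasp.

Emit:
apply_moves([
  {"x":1,"y":-1.5,"z":34,"ax":0,"ay":0,"az":0,"gripper":0},
  {"x":1,"y":-1.5,"z":34,"ax":0,"ay":0,"az":0,"gripper":0},
  {"x":0,"y":0,"z":26,"ax":0,"ay":0,"az":0,"gripper":0},
  {"x":0,"y":0,"z":26,"ax":0,"ay":0,"az":0,"gripper":0},
  {"x":0,"y":0,"z":0,"ax":0,"ay":0,"az":0,"gripper":0},
])

```text
clock: 15.18
position: [0.4268, 0.0275, 0.0217]
ee_rot: [0.717, 0.581, -0.3, 0.242]
ft_force: [-1.0, -0.8, 0.4]
grip_width: 1.0
grasp_force: 0.0
```

Emit:
apply_moves([
  {"x":0,"y":0,"z":0,"ax":0,"ay":0,"az":0,"gripper":0.3},
  {"x":0,"y":0,"z":0,"ax":0,"ay":0,"az":0,"gripper":1},
  {"x":0,"y":0,"z":0,"ax":0,"ay":0,"az":0,"gripper":1},
  {"x":0,"y":0,"z":0,"ax":0,"ay":0,"az":0,"gripper":1},
  {"x":0,"y":0,"z":0,"ax":0,"ay":0,"az":0,"gripper":1},
], newtons=60)

```text
clock: 15.6
position: [0.4299, 0.0338, 0.0234]
ee_rot: [0.716, 0.583, -0.297, 0.243]
ft_force: [0.7, 1.3, 6.6]
grip_width: 0.578
grasp_force: 62.1
```

```bash
python3 - <<'E'
from fl import *
state();plan([(431,60,80,-11,-45),(431,80,90,-11,45),(431,80,40,-11,45)])
E
```

```text
t 15.6 p [429.9  33.8  23.4] yawY -11.6 z [-0.141 -0.694 -0.706] j [-0.9   0.59  0.37  1.93  0.38  1.25 -0.96] grip 0.578 62.1 F [0.7 1.3 6.6]
1 x turn [-0.4  0.1 -0.5]
2 x shift [-10.8  -2.  -29.2]
13 x turn [0.  6.9 0. ]
1 x shift [21.  -3.8  6.8]
2 x shift [-17.7   0.   17.7]
```

Emit:
apply_moves([
  {"x":-21,"y":0,"z":-21,"ax":0,"ay":0,"az":0,"gripper":1},
  {"x":-21,"y":0,"z":-21,"ax":0,"ay":0,"az":0,"gripper":1},
  {"x":0,"y":0,"z":0,"ax":0,"ay":7,"az":0,"gripper":1},
  {"x":0,"y":0,"z":0,"ax":0,"ay":7,"az":0,"gripper":1},
  {"x":0,"y":0,"z":0,"ax":0,"ay":7,"az":0,"gripper":1},
])

```text
clock: 16.02
position: [0.4302, 0.0347, 0.083]
ee_rot: [0.758, 0.619, -0.158, 0.131]
ft_force: [-0.3, -0.3, -0.9]
grip_width: 0.581
grasp_force: 62.3
```

Emit:
apply_moves([
  {"x":0,"y":0,"z":0,"ax":0,"ay":7,"az":0,"gripper":1},
  {"x":0,"y":0,"z":0,"ax":0,"ay":7,"az":0,"gripper":1},
  {"x":0,"y":0,"z":0,"ax":0,"ay":7,"az":0,"gripper":1},
  {"x":0,"y":0,"z":0,"ax":0,"ay":7,"az":0,"gripper":1},
  {"x":0,"y":0,"z":0,"ax":0,"ay":7,"az":0,"gripper":1},
])

```text
clock: 16.43
position: [0.4302, 0.0333, 0.0837]
ee_rot: [0.772, 0.629, 0.076, -0.059]
ft_force: [-1.1, 0.8, -2.4]
grip_width: 0.575
grasp_force: 65.7
```

Emit:
apply_moves([
  {"x":0,"y":0,"z":0,"ax":0,"ay":7,"az":0,"gripper":1},
  {"x":0,"y":0,"z":0,"ax":0,"ay":7,"az":0,"gripper":1},
  {"x":0,"y":0,"z":0,"ax":0,"ay":7,"az":0,"gripper":1},
  {"x":0,"y":0,"z":0,"ax":0,"ay":7,"az":0,"gripper":1},
  {"x":0,"y":0,"z":0,"ax":0,"ay":0,"az":0,"gripper":1},
])

```text
clock: 16.85
position: [0.4271, 0.0311, 0.0803]
ee_rot: [0.738, 0.6, 0.238, -0.197]
ft_force: [-1.2, -0.3, -2.7]
grip_width: 0.582
grasp_force: 65.7
```

Emit:
apply_moves([
  {"x":1,"y":-4,"z":31,"ax":0,"ay":0,"az":0,"gripper":1},
  {"x":1,"y":-4,"z":31,"ax":0,"ay":0,"az":0,"gripper":1},
  {"x":0,"y":0,"z":0,"ax":0,"ay":0,"az":0,"gripper":1},
  {"x":0,"y":0,"z":0,"ax":0,"ay":0,"az":0,"gripper":1},
  {"x":0,"y":0,"z":0,"ax":0,"ay":0,"az":0,"gripper":1},
])

```text
clock: 17.27
position: [0.4263, 0.0728, 0.0319]
ee_rot: [0.738, 0.602, 0.234, -0.196]
ft_force: [1.2, 1.1, -1.2]
grip_width: 0.578
grasp_force: 66.1
```

```bash
python3 - <<'E'
from fl import *
state();c=cam('scene');im=c['color'][130:300,120:420];cv2.imwrite('pics/s3.png',cv2.resize(im[:,:,::-1],None,fx=2.5,fy=2.5,interpolation=cv2.INTER_CUBIC))
E
```

```text
t 17.27 p [426.3  72.8  31.9] yawY -11.4 z [ 0.108  0.571 -0.814] j [-0.32  0.27  0.54  2.27 -1.01  0.95  0.74] grip 0.578 66.1 F [ 1.2  1.1 -1.2]
```

View pics/s3.png

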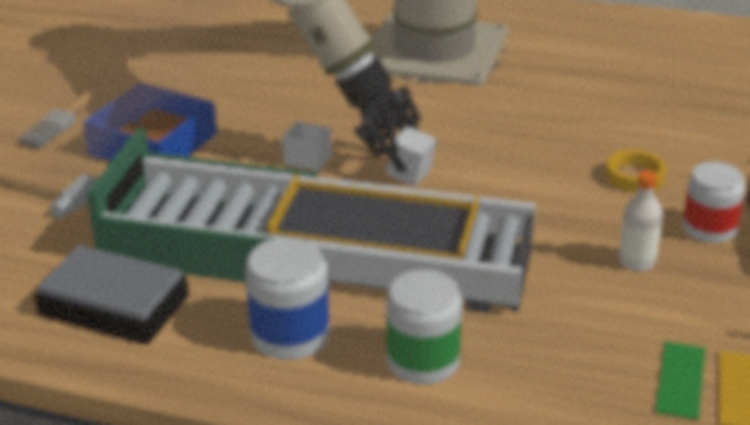

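The scene crop shows the cover held at (413,155), but the tilt stopped at +35°, near the j4 and j5 limits. Moving outward in x should free some range.

Emit:
apply_moves([
  {"x":11,"y":0,"z":-16,"ax":0,"ay":0,"az":0,"gripper":1},
  {"x":5,"y":25,"z":0,"ax":0,"ay":0,"az":0,"gripper":1},
  {"x":5,"y":25,"z":0,"ax":0,"ay":0,"az":0,"gripper":1},
  {"x":0,"y":0,"z":0,"ax":0,"ay":5,"az":0,"gripper":1},
  {"x":0,"y":0,"z":0,"ax":0,"ay":5,"az":0,"gripper":1},
])

```text
clock: 17.73
position: [0.4791, 0.0708, 0.0584]
ee_rot: [0.713, 0.583, 0.3, -0.248]
ft_force: [-1.5, -0.5, -1.2]
grip_width: 0.578
grasp_force: 66.0
```

```bash
python3 - <<'E'
from fl import *
state();plan([(475,85,34,-11,45)])
E
```

```text
t 17.73 p [479.1  70.8  58.4] yawY -11.3 z [ 0.139  0.703 -0.697] j [-0.19  0.41  0.51  2.14 -1.15  1.16  0.87] grip 0.578 66.0 F [-1.5 -0.5 -1.2]
1 x turn [ 0.1 -0.8 -0.4]
1 x shift [-8.  -6.8 26.6]
```

Emit:
apply_moves([
  {"x":-10,"y":0,"z":10,"ax":0,"ay":0,"az":0,"gripper":1},
  {"x":-9,"y":0,"z":9,"ax":0,"ay":0,"az":0,"gripper":1},
  {"x":0,"y":0,"z":0,"ax":0,"ay":0,"az":0,"gripper":1},
  {"x":0,"y":0,"z":0,"ax":0,"ay":0,"az":0,"gripper":1},
  {"x":0,"y":0,"z":0,"ax":0,"ay":0,"az":0,"gripper":1},
])

```text
clock: 18.15
position: [0.4772, 0.0703, 0.0304]
ee_rot: [0.715, 0.582, 0.298, -0.248]
ft_force: [-0.0, -0.6, -0.3]
grip_width: 0.575
grasp_force: 66.1
```

```bash
python3 - <<'E'
from fl import *
state()
E
```

```text
t 18.15 p [477.2  70.3  30.4] yawY -11.5 z [ 0.137  0.701 -0.699] j [-0.17  0.47  0.48  2.14 -1.19  1.14  0.93] grip 0.575 66.1 F [-0.  -0.6 -0.3]
```

Emit:
apply_moves([
  {"x":0,"y":0,"z":0,"ax":0,"ay":0,"az":0,"gripper":0},
  {"x":0,"y":0,"z":0,"ax":0,"ay":0,"az":0,"gripper":0},
  {"x":0,"y":0,"z":0,"ax":0,"ay":0,"az":0,"gripper":0},
  {"x":0,"y":0,"z":0,"ax":0,"ay":0,"az":0,"gripper":0},
  {"x":0,"y":0,"z":0,"ax":0,"ay":0,"az":0,"gripper":0},
])

```text
clock: 18.57
position: [0.4769, 0.0703, 0.0297]
ee_rot: [0.715, 0.582, 0.298, -0.248]
ft_force: [-0.3, 0.4, -0.8]
grip_width: 1.001
grasp_force: 0.0
```

Emit:
apply_moves([
  {"x":0,"y":0,"z":0,"ax":0,"ay":-7,"az":0,"gripper":0},
  {"x":0,"y":0,"z":0,"ax":0,"ay":-7,"az":0,"gripper":0},
  {"x":0,"y":0,"z":0,"ax":0,"ay":-7,"az":0,"gripper":0},
  {"x":0,"y":0,"z":0,"ax":0,"ay":-7,"az":0,"gripper":0},
  {"x":0,"y":0,"z":0,"ax":0,"ay":-7,"az":0,"gripper":0},
])

```text
clock: 18.98
position: [0.4774, 0.0701, 0.0304]
ee_rot: [0.771, 0.629, 0.075, -0.065]
ft_force: [-0.2, 0.1, -0.3]
grip_width: 0.998
grasp_force: 0.0
```

Emit:
apply_moves([
  {"x":0,"y":0,"z":0,"ax":0,"ay":-7,"az":0,"gripper":0},
  {"x":0,"y":0,"z":0,"ax":0,"ay":-7,"az":0,"gripper":0},
  {"x":0,"y":0,"z":0,"ax":0,"ay":-7,"az":0,"gripper":0},
  {"x":0,"y":0,"z":0,"ax":0,"ay":-7,"az":0,"gripper":0},
  {"x":0,"y":0,"z":0,"ax":0,"ay":-7,"az":0,"gripper":0},
])

```text
clock: 19.4
position: [0.4771, 0.0712, 0.0303]
ee_rot: [0.757, 0.62, -0.161, 0.127]
ft_force: [0.2, -0.4, -0.6]
grip_width: 1.001
grasp_force: 0.0
```

Emit:
apply_moves([
  {"x":0,"y":0,"z":0,"ax":0,"ay":-7,"az":0,"gripper":0},
  {"x":0,"y":0,"z":0,"ax":0,"ay":-7,"az":0,"gripper":0},
  {"x":0,"y":0,"z":0,"ax":0,"ay":-7,"az":0,"gripper":0},
  {"x":0,"y":0,"z":0,"ax":0,"ay":0,"az":0,"gripper":0},
  {"x":0,"y":0,"z":0,"ax":0,"ay":0,"az":0,"gripper":0},
])

```text
clock: 19.82
position: [0.476, 0.0707, 0.0279]
ee_rot: [0.715, 0.588, -0.297, 0.236]
ft_force: [1.1, -0.5, 0.1]
grip_width: 0.998
grasp_force: 0.0
```

```bash
python3 - <<'E'
from fl import *
state();plan([(477.5,70,30,-11.5,-46)]);cam('wrist','w4.png')
E
```

```text
t 19.82 p [476.   70.7  27.9] yawY -11.4 z [-0.146 -0.686 -0.713] j [-1.18  0.8   0.77  1.78  0.08  1.25 -0.68] grip 0.998 0.0 F [ 1.1 -0.5  0.1]
1 x turn [-0.4 -1.5  0.6]
1 x shift [-1.8  1.6 -1.2]
```

View pics/w4.png

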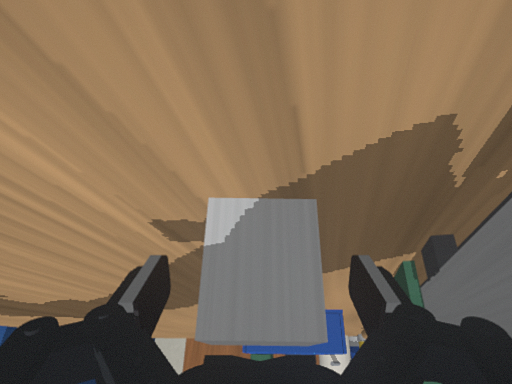

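The closed face now fills the view around (262,270), so cover A is on its side with the open side towards -y and centred between the fingers. I'll regrasp and lift.

Emit:
apply_moves([
  {"x":0,"y":0,"z":0,"ax":0,"ay":0,"az":0,"gripper":0.3},
  {"x":0,"y":0,"z":0,"ax":0,"ay":0,"az":0,"gripper":1},
  {"x":0,"y":0,"z":0,"ax":0,"ay":0,"az":0,"gripper":1},
  {"x":0,"y":0,"z":0,"ax":0,"ay":0,"az":0,"gripper":1},
  {"x":0,"y":0,"z":0,"ax":0,"ay":0,"az":0,"gripper":1},
])

```text
clock: 20.28
position: [0.4766, 0.0697, 0.0303]
ee_rot: [0.716, 0.587, -0.295, 0.235]
ft_force: [-1.1, 0.9, 7.4]
grip_width: 0.575
grasp_force: 61.9
```

Emit:
apply_moves([
  {"x":0,"y":0,"z":0,"ax":0,"ay":0,"az":0,"gripper":1},
  {"x":-25,"y":0,"z":-25,"ax":0,"ay":0,"az":0,"gripper":1},
  {"x":-25,"y":0,"z":-25,"ax":0,"ay":0,"az":0,"gripper":1},
  {"x":-25,"y":0,"z":-25,"ax":0,"ay":0,"az":0,"gripper":1},
  {"x":-25,"y":0,"z":-25,"ax":0,"ay":0,"az":0,"gripper":1},
])

```text
clock: 20.7
position: [0.477, 0.068, 0.1722]
ee_rot: [0.716, 0.587, -0.296, 0.235]
ft_force: [0.9, 1.6, -1.4]
grip_width: 0.583
grasp_force: 62.3
```

```bash
python3 - <<'E'
from fl import *
state();plan([(640,90,175,3,-46),(645,121,160,3,44),(645,121,95,3,44)])
E
```

```text
t 20.7 p [477.   68.  172.2] yawY -11.6 z [-0.148 -0.683 -0.715] j [-1.26  0.58  0.89  1.74  0.19  1.48 -0.62] grip 0.583 62.3 F [ 0.9  1.6 -1.4]
3 x turn [-3.6 -0.6 -3.3]
5 x shift [ 1.5 32.8 -2.3]
13 x turn [0.  6.9 0. ]
1 x shift [11.7  6.6 32.1]
2 x shift [-22.6  -0.   23.4]
```

Emit:
apply_moves([
  {"x":0,"y":0,"z":0,"ax":-3.6,"ay":-0.6,"az":-3.3,"gripper":1},
  {"x":0,"y":0,"z":0,"ax":-3.6,"ay":-0.6,"az":-3.3,"gripper":1},
  {"x":0,"y":0,"z":0,"ax":-3.6,"ay":-0.6,"az":-3.3,"gripper":1},
  {"x":1.5,"y":33,"z":-2,"ax":0,"ay":0,"az":0,"gripper":1},
  {"x":1.5,"y":33,"z":-2,"ax":0,"ay":0,"az":0,"gripper":1},
])

```text
clock: 21.12
position: [0.5413, 0.0785, 0.1702]
ee_rot: [0.631, 0.67, -0.269, 0.283]
ft_force: [0.4, 1.4, 0.6]
grip_width: 0.577
grasp_force: 62.7
```

Emit:
apply_moves([
  {"x":1.5,"y":33,"z":-2,"ax":0,"ay":0,"az":0,"gripper":1},
  {"x":1.5,"y":33,"z":-2,"ax":0,"ay":0,"az":0,"gripper":1},
  {"x":1.5,"y":33,"z":-2,"ax":0,"ay":0,"az":0,"gripper":1},
  {"x":0,"y":0,"z":0,"ax":0,"ay":6.9,"az":0,"gripper":1},
  {"x":0,"y":0,"z":0,"ax":0,"ay":6.9,"az":0,"gripper":1},
])

```text
clock: 21.53
position: [0.6421, 0.0916, 0.1679]
ee_rot: [0.659, 0.699, -0.193, 0.201]
ft_force: [-0.7, -0.3, -0.2]
grip_width: 0.577
grasp_force: 62.8
```

Emit:
apply_moves([
  {"x":0,"y":0,"z":0,"ax":0,"ay":6.9,"az":0,"gripper":1},
  {"x":0,"y":0,"z":0,"ax":0,"ay":6.9,"az":0,"gripper":1},
  {"x":0,"y":0,"z":0,"ax":0,"ay":6.9,"az":0,"gripper":1},
  {"x":0,"y":0,"z":0,"ax":0,"ay":6.9,"az":0,"gripper":1},
  {"x":0,"y":0,"z":0,"ax":0,"ay":6.9,"az":0,"gripper":1},
])

```text
clock: 21.95
position: [0.642, 0.0896, 0.1742]
ee_rot: [0.688, 0.726, 0.017, -0.015]
ft_force: [0.6, -0.7, -2.0]
grip_width: 0.581
grasp_force: 62.8
```

Emit:
apply_moves([
  {"x":0,"y":0,"z":0,"ax":0,"ay":6.9,"az":0,"gripper":1},
  {"x":0,"y":0,"z":0,"ax":0,"ay":6.9,"az":0,"gripper":1},
  {"x":0,"y":0,"z":0,"ax":0,"ay":6.9,"az":0,"gripper":1},
  {"x":0,"y":0,"z":0,"ax":0,"ay":6.9,"az":0,"gripper":1},
  {"x":0,"y":0,"z":0,"ax":0,"ay":6.9,"az":0,"gripper":1},
])

```text
clock: 22.37
position: [0.6422, 0.0885, 0.1742]
ee_rot: [0.652, 0.688, 0.22, -0.228]
ft_force: [-0.1, 0.4, -2.8]
grip_width: 0.579
grasp_force: 62.8
```

Emit:
apply_moves([
  {"x":0,"y":0,"z":0,"ax":0,"ay":6.9,"az":0,"gripper":1},
  {"x":0,"y":0,"z":0,"ax":0,"ay":0,"az":0,"gripper":1},
  {"x":0,"y":0,"z":0,"ax":0,"ay":0,"az":0,"gripper":1},
  {"x":0,"y":0,"z":0,"ax":0,"ay":0,"az":0,"gripper":1},
  {"x":0,"y":0,"z":0,"ax":0,"ay":0,"az":0,"gripper":1},
])

```text
clock: 22.78
position: [0.6417, 0.092, 0.1733]
ee_rot: [0.637, 0.676, 0.254, -0.268]
ft_force: [-0.4, 0.4, -1.6]
grip_width: 0.577
grasp_force: 62.8
```

```bash
python3 - <<'E'
from fl import *
state();plan([(645,121,110,3,44)]);cam('wrist','w5.png')
E
```

```text
t 22.78 p [641.7  92.  173.3] yawY 3.3 z [-0.039  0.686 -0.726] j [-0.16  0.57  0.41  1.53 -0.95  1.45  0.58] grip 0.577 62.8 F [-0.4  0.4 -1.6]
1 x turn [-0.2  0.6  0.3]
2 x shift [-11.6   2.4  32.7]
```

View pics/w5.png

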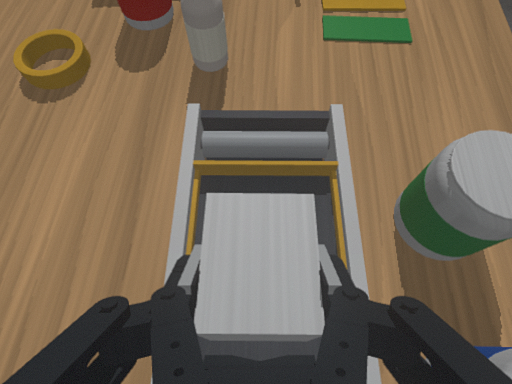

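The closed face is up at (260,260), between the yellow lips. I'll lower it onto the tray.

Emit:
apply_moves([
  {"x":-11.6,"y":2,"z":32.5,"ax":0,"ay":2,"az":0,"gripper":1},
  {"x":-11.6,"y":2,"z":32.5,"ax":0,"ay":0,"az":0,"gripper":1},
  {"x":-8,"y":0,"z":8,"ax":0,"ay":0,"az":0,"gripper":1},
  {"x":0,"y":0,"z":0,"ax":0,"ay":0,"az":0,"gripper":1},
  {"x":0,"y":0,"z":0,"ax":0,"ay":0,"az":0,"gripper":1},
])

```text
clock: 23.25
position: [0.644, 0.1196, 0.0989]
ee_rot: [0.634, 0.67, 0.265, -0.281]
ft_force: [1.1, 0.2, -0.4]
grip_width: 0.581
grasp_force: 62.8
```

```bash
python3 - <<'E'
from fl import *
state();plan([(645,121,92,3,45)])
E
```

```text
t 23.25 p [644.  119.6  98.9] yawY 3.2 z [-0.04   0.712 -0.701] j [-0.16  0.67  0.37  1.57 -1.03  1.37  0.67] grip 0.581 62.8 F [ 1.1  0.2 -0.4]
1 x turn [-0.2 -0.5  0.1]
1 x shift [-3.9  1.1  5.9]
```

Emit:
apply_moves([
  {"x":-3,"y":0,"z":3,"ax":0,"ay":0,"az":0,"gripper":1},
  {"x":-2.5,"y":0,"z":2.5,"ax":0,"ay":0,"az":0,"gripper":1},
  {"x":0,"y":0,"z":0,"ax":0,"ay":0,"az":0,"gripper":1},
  {"x":0,"y":0,"z":0,"ax":0,"ay":0,"az":0,"gripper":1},
  {"x":0,"y":0,"z":0,"ax":0,"ay":0,"az":0,"gripper":1},
])

```text
clock: 23.67
position: [0.6451, 0.1192, 0.093]
ee_rot: [0.633, 0.67, 0.267, -0.28]
ft_force: [-0.8, -0.8, 6.4]
grip_width: 0.577
grasp_force: 63.3
```

Emit:
apply_moves([
  {"x":0,"y":0,"z":0,"ax":0,"ay":0,"az":0,"gripper":0.25},
  {"x":0,"y":0,"z":0,"ax":0,"ay":0,"az":0,"gripper":0.25},
  {"x":0,"y":0,"z":0,"ax":0,"ay":0,"az":0,"gripper":0.25},
  {"x":0,"y":0,"z":0,"ax":0,"ay":0,"az":0,"gripper":0.25},
  {"x":0,"y":0,"z":-10,"ax":0,"ay":0,"az":0,"gripper":0.25},
])

```text
clock: 24.08
position: [0.6433, 0.1138, 0.0964]
ee_rot: [0.633, 0.67, 0.265, -0.282]
ft_force: [0.5, 0.2, -0.8]
grip_width: 0.752
grasp_force: 0.0
```

Emit:
apply_moves([
  {"x":0,"y":0,"z":-30,"ax":0,"ay":0,"az":0,"gripper":0.25},
  {"x":0,"y":0,"z":-35,"ax":0,"ay":0,"az":0,"gripper":0},
  {"x":0,"y":0,"z":-35,"ax":0,"ay":0,"az":0,"gripper":0},
  {"x":0,"y":0,"z":-35,"ax":0,"ay":-7,"az":0,"gripper":0},
  {"x":0,"y":0,"z":0,"ax":0,"ay":-7,"az":0,"gripper":0},
])

```text
clock: 24.5
position: [0.6515, 0.0051, 0.1965]
ee_rot: [0.667, 0.696, 0.186, -0.191]
ft_force: [0.5, -0.4, 0.5]
grip_width: 1.005
grasp_force: 0.0
```

```bash
python3 - <<'E'
from fl import *
state();cam('wrist','w6.png')
plan([back(419,-98,25,-5,-45,90),(419,-98,24,-5,-45)])
E
python3 meas.py | grep 'cover\|tray'
```

```text
t 24.5 p [651.5   5.1 196.5] yawY 2.4 z [-0.017  0.514 -0.858] j [-0.18  0.54  0.51  1.44 -0.77  1.47  0.52] grip 1.005 0.0 F [ 0.5 -0.4  0.5]
11 x turn [ 0.2 -6.9  0.8]
7 x shift [  4.2 -31.9  18. ]
3 x shift [ 0.2  0.  30.2]
cover n 814 c 399 -33 size 61 207 ang of w-side 0.3
cover n 866 c 466 -87 size 178 92 ang of w-side 72.1
tray n 222 c 646 87 size 131 249 ang of w-side 3.0
```

View pics/w6.png

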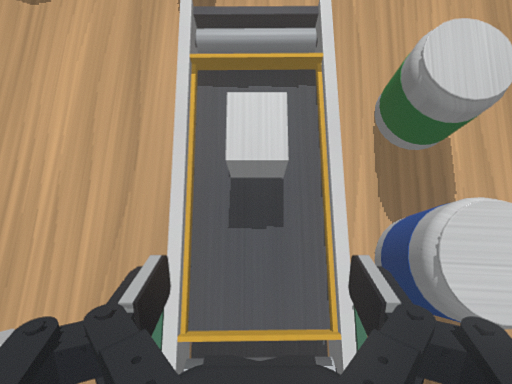

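Cover A sits closed face up at (257,135), well inside the lips. Cover B is next, and I'll check it with the wrist camera on the way.

Emit:
apply_moves([
  {"x":0,"y":0,"z":0,"ax":0,"ay":-6.9,"az":0.8,"gripper":0},
  {"x":0,"y":0,"z":0,"ax":0,"ay":-6.9,"az":0.8,"gripper":0},
  {"x":0,"y":0,"z":0,"ax":0,"ay":-6.9,"az":0.8,"gripper":0},
  {"x":0,"y":0,"z":0,"ax":0,"ay":-6.9,"az":0.8,"gripper":0},
  {"x":0,"y":0,"z":0,"ax":0,"ay":-6.9,"az":0.8,"gripper":0},
])

```text
clock: 25.02
position: [0.6494, 0.0153, 0.1924]
ee_rot: [0.711, 0.702, -0.026, 0.014]
ft_force: [-0.3, 0.1, -0.7]
grip_width: 0.998
grasp_force: 0.0
```

Emit:
apply_moves([
  {"x":0,"y":0,"z":0,"ax":0,"ay":-6.9,"az":0.8,"gripper":0},
  {"x":0,"y":0,"z":0,"ax":0,"ay":-6.9,"az":0.8,"gripper":0},
  {"x":0,"y":0,"z":0,"ax":0,"ay":-6.9,"az":0.8,"gripper":0},
  {"x":0,"y":0,"z":0,"ax":0,"ay":-6.9,"az":0.8,"gripper":0},
  {"x":0,"y":0,"z":0,"ax":0,"ay":-6.9,"az":0.8,"gripper":0},
])

```text
clock: 25.43
position: [0.6491, 0.0164, 0.1921]
ee_rot: [0.695, 0.642, -0.236, 0.222]
ft_force: [-0.3, 0.2, -1.0]
grip_width: 0.997
grasp_force: 0.0
```

Emit:
apply_moves([
  {"x":0,"y":0,"z":0,"ax":0,"ay":-6.9,"az":0.8,"gripper":0},
  {"x":4,"y":-32,"z":13,"ax":0,"ay":0,"az":0,"gripper":0},
  {"x":4,"y":-32,"z":13,"ax":0,"ay":0,"az":0,"gripper":0},
  {"x":4,"y":-32,"z":13,"ax":0,"ay":0,"az":0,"gripper":0},
  {"x":4,"y":-32,"z":13,"ax":0,"ay":0,"az":0,"gripper":0},
])

```text
clock: 25.85
position: [0.5181, 0.0011, 0.1401]
ee_rot: [0.684, 0.623, -0.276, 0.26]
ft_force: [-0.2, 0.1, 0.6]
grip_width: 0.998
grasp_force: 0.0
```

Emit:
apply_moves([
  {"x":4,"y":-32,"z":13,"ax":0,"ay":0,"az":0,"gripper":0},
  {"x":4,"y":-32,"z":13,"ax":0,"ay":0,"az":0,"gripper":0},
  {"x":4,"y":-32,"z":13,"ax":0,"ay":0,"az":0,"gripper":0},
  {"x":0,"y":0,"z":0,"ax":0,"ay":0,"az":0,"gripper":0},
  {"x":0,"y":0,"z":0,"ax":0,"ay":0,"az":0,"gripper":0},
])

```text
clock: 26.27
position: [0.4216, -0.0088, 0.103]
ee_rot: [0.684, 0.623, -0.276, 0.26]
ft_force: [-0.2, 0.8, 0.3]
grip_width: 1.001
grasp_force: 0.0
```

```bash
python3 - <<'E'
from fl import *
state();c=cam('wrist','w7.png')
print(proj(c,np.array([[419,-98,50],[449,-98,50],[389,-98,50]])/1000).round())
plan([back(419,-98,25,-5,-45,60),(419,-98,25,-5,-45)])
E
python3 meas.py | grep 'cover\|tray'
```

```text
t 26.27 p [421.6  -8.8 103. ] yawY -5.0 z [-0.053 -0.699 -0.713] j [-1.35  0.48  0.93  2.07  0.32  1.19 -0.68] grip 1.001 0.0 F [-0.2  0.8  0.3]
[[264. 233.]
 [301. 231.]
 [228. 234.]]
1 x turn [ 0.5 -0.5 -0.6]
2 x shift [-3.9  1.8 29.5]
2 x shift [-0.  0. 30.]
cover n 288 c 419 -97 size 62 53 ang of w-side 85.1
tray n 3039 c 647 80 size 131 263 ang of w-side 3.1
```

View pics/w7.png

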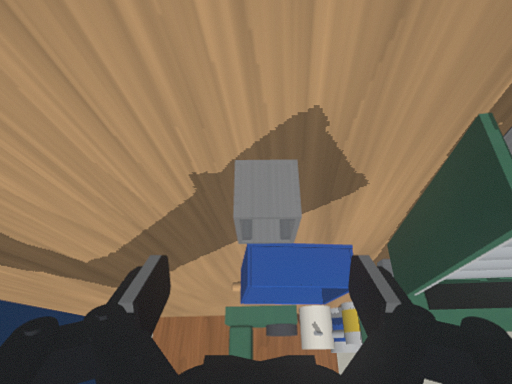

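Cover B is at (267,200) with its rim centred near x 267; the prediction was 264. I'll grasp it.

Emit:
apply_moves([
  {"x":-4,"y":2,"z":29.5,"ax":0,"ay":-0.5,"az":0,"gripper":0},
  {"x":-4,"y":2,"z":29.5,"ax":0,"ay":0,"az":0,"gripper":0},
  {"x":0,"y":0,"z":30,"ax":0,"ay":0,"az":0,"gripper":0},
  {"x":0,"y":0,"z":30,"ax":0,"ay":0,"az":0,"gripper":0},
  {"x":0,"y":0,"z":0,"ax":0,"ay":0,"az":0,"gripper":0},
])

```text
clock: 26.78
position: [0.4194, -0.1024, 0.0236]
ee_rot: [0.684, 0.62, -0.28, 0.263]
ft_force: [-0.5, -0.7, 1.5]
grip_width: 0.996
grasp_force: 0.0
```

Emit:
apply_moves([
  {"x":0,"y":0,"z":0,"ax":0,"ay":0,"az":0,"gripper":0.3},
  {"x":0,"y":0,"z":0,"ax":0,"ay":0,"az":0,"gripper":1},
  {"x":0,"y":0,"z":0,"ax":0,"ay":0,"az":0,"gripper":1},
  {"x":0,"y":0,"z":0,"ax":0,"ay":0,"az":0,"gripper":1},
  {"x":0,"y":0,"z":0,"ax":0,"ay":0,"az":0,"gripper":1},
])

```text
clock: 27.2
position: [0.4226, -0.0968, 0.0259]
ee_rot: [0.683, 0.623, -0.276, 0.264]
ft_force: [-0.1, 0.9, 5.4]
grip_width: 0.575
grasp_force: 61.8
```

```bash
python3 - <<'E'
from fl import *
state();plan([(470,-80,90,-5,-45),(480,-60,90,-5,45),(480,-60,32,-5,45)])
E
```

```text
t 27.2 p [422.6 -96.8  25.9] yawY -4.9 z [-0.048 -0.705 -0.708] j [-1.17  0.62  0.88  2.16  0.32  0.91 -0.65] grip 0.575 61.8 F [-0.1  0.9  5.4]
1 x turn [ 0.8 -0.1 -0.6]
3 x shift [-10.2  15.3 -20. ]
13 x turn [0.  6.9 0. ]
1 x shift [14.7  8.2 14.7]
2 x shift [-20.5   0.   20.5]
```

Emit:
apply_moves([
  {"x":-22,"y":0,"z":-22,"ax":0,"ay":0,"az":0,"gripper":1},
  {"x":-22,"y":0,"z":-22,"ax":0,"ay":0,"az":0,"gripper":1},
  {"x":0,"y":28,"z":0,"ax":0,"ay":0,"az":0,"gripper":1},
  {"x":0,"y":28,"z":0,"ax":0,"ay":0,"az":0,"gripper":1},
  {"x":0,"y":0,"z":0,"ax":0,"ay":7,"az":0,"gripper":1},
])

```text
clock: 27.62
position: [0.4804, -0.0995, 0.0858]
ee_rot: [0.692, 0.64, -0.24, 0.23]
ft_force: [-2.0, 2.4, -3.5]
grip_width: 0.58
grasp_force: 63.0
```

Emit:
apply_moves([
  {"x":0,"y":0,"z":0,"ax":0,"ay":7,"az":0,"gripper":1},
  {"x":0,"y":0,"z":0,"ax":0,"ay":7,"az":0,"gripper":1},
  {"x":0,"y":0,"z":0,"ax":0,"ay":7,"az":0,"gripper":1},
  {"x":0,"y":0,"z":0,"ax":0,"ay":7,"az":0,"gripper":1},
  {"x":0,"y":0,"z":0,"ax":0,"ay":7,"az":0,"gripper":1},
])

```text
clock: 28.03
position: [0.4777, -0.1017, 0.0902]
ee_rot: [0.736, 0.676, -0.009, 0.023]
ft_force: [-0.5, -0.3, -3.1]
grip_width: 0.577
grasp_force: 63.0
```

Emit:
apply_moves([
  {"x":0,"y":0,"z":0,"ax":0,"ay":7,"az":0,"gripper":1},
  {"x":0,"y":0,"z":0,"ax":0,"ay":7,"az":0,"gripper":1},
  {"x":0,"y":0,"z":0,"ax":0,"ay":7,"az":0,"gripper":1},
  {"x":0,"y":0,"z":0,"ax":0,"ay":7,"az":0,"gripper":1},
  {"x":0,"y":0,"z":0,"ax":0,"ay":7,"az":0,"gripper":1},
])

```text
clock: 28.45
position: [0.4778, -0.1028, 0.0902]
ee_rot: [0.705, 0.651, 0.213, -0.181]
ft_force: [-0.9, 0.6, -2.3]
grip_width: 0.584
grasp_force: 63.0
```

Emit:
apply_moves([
  {"x":0,"y":0,"z":0,"ax":0,"ay":7,"az":0,"gripper":1},
  {"x":0,"y":0,"z":0,"ax":0,"ay":6,"az":0,"gripper":1},
  {"x":0,"y":0,"z":0,"ax":0,"ay":0,"az":0,"gripper":1},
  {"x":0,"y":0,"z":0,"ax":0,"ay":0,"az":0,"gripper":1},
  {"x":0,"y":0,"z":0,"ax":0,"ay":0,"az":0,"gripper":1},
])

```text
clock: 28.87
position: [0.4767, -0.1022, 0.0886]
ee_rot: [0.679, 0.627, 0.286, -0.253]
ft_force: [0.5, 0.3, -0.7]
grip_width: 0.579
grasp_force: 63.1
```

```bash
python3 - <<'E'
from fl import *
state();plan([(480,-80,31,-5,45)])
E
```

```text
t 28.87 p [ 476.7 -102.2   88.6] yawY -4.9 z [ 0.072  0.702 -0.708] j [ 0.03  0.56  0.65  1.88 -0.95  1.48  1.04] grip 0.579 63.1 F [ 0.5  0.3 -0.7]
1 x turn [0.6 0.1 0.7]
2 x shift [-12.5   0.7  28.3]
```

Emit:
apply_moves([
  {"x":-20,"y":0,"z":20,"ax":0,"ay":0,"az":0,"gripper":1},
  {"x":-20,"y":0,"z":20,"ax":0,"ay":0,"az":0,"gripper":1},
  {"x":0,"y":0,"z":0,"ax":0,"ay":0,"az":0,"gripper":1},
  {"x":0,"y":0,"z":0,"ax":0,"ay":0,"az":0,"gripper":1},
  {"x":0,"y":0,"z":0,"ax":0,"ay":0,"az":0,"gripper":1},
])

```text
clock: 29.28
position: [0.4778, -0.1015, 0.0327]
ee_rot: [0.678, 0.628, 0.287, -0.253]
ft_force: [1.1, -0.3, -1.6]
grip_width: 0.58
grasp_force: 63.0
```

```bash
python3 plan.py
```

```text
t 29.28 p [ 477.8 -101.5   32.7] yawY -4.8 z [ 0.071  0.703 -0.708] j [ 0.06  0.66  0.61  1.89 -1.01  1.43  1.12] grip 0.58 63.0 F [ 1.1 -0.3 -1.6]
```

Emit:
apply_moves([
  {"x":-1.5,"y":0,"z":1.5,"ax":0,"ay":0,"az":0,"gripper":1},
  {"x":0,"y":0,"z":0,"ax":0,"ay":0,"az":0,"gripper":0},
  {"x":0,"y":0,"z":0,"ax":0,"ay":0,"az":0,"gripper":0},
  {"x":0,"y":0,"z":0,"ax":0,"ay":0,"az":0,"gripper":0},
  {"x":0,"y":0,"z":0,"ax":0,"ay":0,"az":0,"gripper":0},
])

```text
clock: 29.7
position: [0.4772, -0.1027, 0.0298]
ee_rot: [0.679, 0.626, 0.287, -0.253]
ft_force: [-0.4, -0.0, -0.8]
grip_width: 0.998
grasp_force: 0.0
```

Emit:
apply_moves([
  {"x":0,"y":0,"z":0,"ax":0,"ay":-7,"az":0,"gripper":0},
  {"x":0,"y":0,"z":0,"ax":0,"ay":-7,"az":0,"gripper":0},
  {"x":0,"y":0,"z":0,"ax":0,"ay":-7,"az":0,"gripper":0},
  {"x":0,"y":0,"z":0,"ax":0,"ay":-7,"az":0,"gripper":0},
  {"x":0,"y":0,"z":0,"ax":0,"ay":-7,"az":0,"gripper":0},
])

```text
clock: 30.12
position: [0.478, -0.1033, 0.0305]
ee_rot: [0.734, 0.673, 0.07, -0.051]
ft_force: [-1.2, 0.6, -0.9]
grip_width: 1.0
grasp_force: 0.0
```

Emit:
apply_moves([
  {"x":0,"y":0,"z":0,"ax":0,"ay":-7,"az":0,"gripper":0},
  {"x":0,"y":0,"z":0,"ax":0,"ay":-7,"az":0,"gripper":0},
  {"x":0,"y":0,"z":0,"ax":0,"ay":-7,"az":0,"gripper":0},
  {"x":0,"y":0,"z":0,"ax":0,"ay":-7,"az":0,"gripper":0},
  {"x":0,"y":0,"z":0,"ax":0,"ay":-7,"az":0,"gripper":0},
])

```text
clock: 30.53
position: [0.4779, -0.1019, 0.0306]
ee_rot: [0.722, 0.659, -0.15, 0.149]
ft_force: [0.6, 0.3, -0.5]
grip_width: 0.997
grasp_force: 0.0
```

Emit:
apply_moves([
  {"x":0,"y":0,"z":0,"ax":0,"ay":-7,"az":0,"gripper":0},
  {"x":0,"y":0,"z":0,"ax":0,"ay":-7,"az":0,"gripper":0},
  {"x":0,"y":0,"z":0,"ax":0,"ay":-7,"az":0,"gripper":0},
  {"x":0,"y":0,"z":0,"ax":0,"ay":0,"az":0,"gripper":0},
  {"x":0,"y":0,"z":0,"ax":0,"ay":0,"az":0,"gripper":0},
])

```text
clock: 30.95
position: [0.4768, -0.1025, 0.0287]
ee_rot: [0.681, 0.623, -0.28, 0.265]
ft_force: [0.4, -0.2, 0.6]
grip_width: 1.001
grasp_force: 0.0
```

```bash
python3 - <<'E'
from fl import *
state();plan([(478,-101,31,-5,-45)]);cam('wrist','w8.png')
E
```

```text
t 30.95 p [ 476.8 -102.5   28.7] yawY -4.8 z [-0.051 -0.709 -0.703] j [-1.25  0.92  1.12  2.04 -0.07  0.88 -0.26] grip 1.001 0.0 F [ 0.4 -0.2  0.6]
1 x turn [ 0.6  0.3 -0.4]
1 x shift [-0.5  1.1 -2.8]
```

View pics/w8.png

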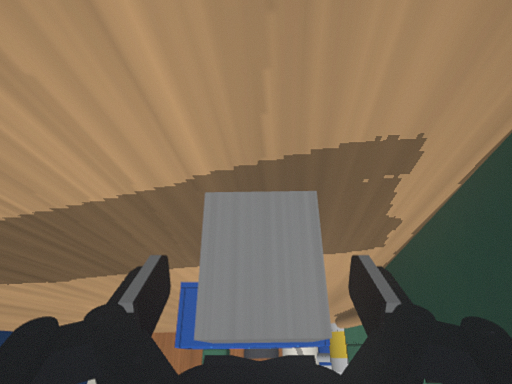

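Cover B now lies on its side, centred between the fingers at (262,265). I'll regrasp and lift.

Emit:
apply_moves([
  {"x":0,"y":0,"z":0,"ax":0,"ay":0,"az":0,"gripper":0.3},
  {"x":0,"y":0,"z":0,"ax":0,"ay":0,"az":0,"gripper":1},
  {"x":0,"y":0,"z":0,"ax":0,"ay":0,"az":0,"gripper":1},
  {"x":0,"y":0,"z":0,"ax":0,"ay":0,"az":0,"gripper":1},
  {"x":0,"y":0,"z":0,"ax":0,"ay":0,"az":0,"gripper":1},
])

```text
clock: 31.42
position: [0.4768, -0.1031, 0.03]
ee_rot: [0.684, 0.622, -0.278, 0.263]
ft_force: [-1.6, 1.6, 7.1]
grip_width: 0.576
grasp_force: 61.2
```

Emit:
apply_moves([
  {"x":0,"y":0,"z":0,"ax":0,"ay":0,"az":0,"gripper":1},
  {"x":-25,"y":0,"z":-25,"ax":0,"ay":0,"az":0,"gripper":1},
  {"x":-25,"y":0,"z":-25,"ax":0,"ay":0,"az":0,"gripper":1},
  {"x":-25,"y":0,"z":-25,"ax":0,"ay":0,"az":0,"gripper":1},
  {"x":-25,"y":0,"z":-25,"ax":0,"ay":0,"az":0,"gripper":1},
])

```text
clock: 31.83
position: [0.4741, -0.1029, 0.1718]
ee_rot: [0.683, 0.622, -0.279, 0.263]
ft_force: [0.9, 2.3, -1.9]
grip_width: 0.58
grasp_force: 62.7
```

```bash
python3 - <<'E'
from fl import *
state();plan([(646,10,175,3,-45),(649,40,160,3,45),(649,40,100,3,45)])
E
```

```text
t 31.83 p [ 474.1 -102.9  171.8] yawY -5.1 z [-0.054 -0.706 -0.706] j [-1.39  0.64  1.33  1.99  0.18  1.12 -0.26] grip 0.58 62.7 F [ 0.9  2.3 -1.9]
2 x turn [-2.6  0.1 -3.1]
6 x shift [ 11.9  29.6 -12.6]
13 x turn [0.  6.9 0. ]
1 x shift [10.5  4.6 31.7]
2 x shift [-21.2   0.   21.2]
```

Emit:
apply_moves([
  {"x":0,"y":0,"z":0,"ax":0,"ay":7,"az":0,"gripper":1},
  {"x":0,"y":0,"z":0,"ax":0,"ay":7,"az":0,"gripper":1},
  {"x":0,"y":0,"z":0,"ax":0,"ay":7,"az":0,"gripper":1},
  {"x":0,"y":0,"z":0,"ax":0,"ay":7,"az":0,"gripper":1},
  {"x":0,"y":0,"z":0,"ax":0,"ay":7,"az":0,"gripper":1},
])

```text
clock: 32.25
position: [0.4748, -0.1024, 0.1713]
ee_rot: [0.735, 0.672, -0.058, 0.064]
ft_force: [0.4, 0.5, -2.1]
grip_width: 0.575
grasp_force: 62.8
```

Emit:
apply_moves([
  {"x":0,"y":0,"z":0,"ax":0,"ay":7,"az":0,"gripper":1},
  {"x":0,"y":0,"z":0,"ax":0,"ay":7,"az":0,"gripper":1},
  {"x":0,"y":0,"z":0,"ax":0,"ay":7,"az":0,"gripper":1},
  {"x":0,"y":0,"z":0,"ax":0,"ay":7,"az":0,"gripper":1},
  {"x":0,"y":0,"z":0,"ax":0,"ay":7,"az":0,"gripper":1},
])

```text
clock: 32.67
position: [0.4741, -0.1027, 0.1719]
ee_rot: [0.723, 0.663, 0.147, -0.125]
ft_force: [-1.2, 1.0, -1.8]
grip_width: 0.58
grasp_force: 62.8
```

Emit:
apply_moves([
  {"x":0,"y":0,"z":0,"ax":0,"ay":7,"az":0,"gripper":1},
  {"x":0,"y":0,"z":0,"ax":0,"ay":7,"az":0,"gripper":1},
  {"x":0,"y":0,"z":0,"ax":0,"ay":6,"az":0,"gripper":1},
  {"x":0,"y":0,"z":0,"ax":0,"ay":0,"az":0,"gripper":1},
  {"x":0,"y":0,"z":0,"ax":0,"ay":0,"az":0,"gripper":1},
])

```text
clock: 33.08
position: [0.4725, -0.1043, 0.1699]
ee_rot: [0.691, 0.632, 0.261, -0.234]
ft_force: [-0.3, -0.4, -1.3]
grip_width: 0.578
grasp_force: 62.8
```

```bash
python3 - <<'E'
from fl import *
state();plan([(649,40,165,3,45),(649,40,100,3,45)])
E
```

```text
t 33.08 p [ 472.5 -104.3  169.9] yawY -5.3 z [ 0.066  0.653 -0.754] j [-0.24  0.47  0.96  1.86 -0.92  1.6   0.93] grip 0.578 62.8 F [-0.3 -0.4 -1.3]
2 x turn [ 3.   2.  -2.9]
6 x shift [15.3 30.6 16.5]
2 x shift [-23.   0.  23.]
```

Emit:
apply_moves([
  {"x":15,"y":30.6,"z":16,"ax":0,"ay":0,"az":0,"gripper":1},
  {"x":15,"y":30.6,"z":16,"ax":0,"ay":0,"az":0,"gripper":1},
  {"x":15,"y":30.6,"z":16,"ax":0,"ay":0,"az":0,"gripper":1},
  {"x":15,"y":30.6,"z":16,"ax":3,"ay":2,"az":-2.9,"gripper":1},
  {"x":15,"y":30.6,"z":16,"ax":3,"ay":2,"az":-2.9,"gripper":1},
])

```text
clock: 33.5
position: [0.6354, -0.0006, 0.1635]
ee_rot: [0.631, 0.674, 0.263, -0.278]
ft_force: [0.7, -0.7, -0.6]
grip_width: 0.581
grasp_force: 62.8
```

Emit:
apply_moves([
  {"x":15,"y":28,"z":16,"ax":0,"ay":0,"az":0,"gripper":1},
  {"x":0,"y":0,"z":0,"ax":0,"ay":0,"az":0,"gripper":1},
  {"x":0,"y":0,"z":0,"ax":0,"ay":0,"az":0,"gripper":1},
  {"x":0,"y":0,"z":0,"ax":0,"ay":0,"az":0,"gripper":1},
  {"x":0,"y":0,"z":0,"ax":0,"ay":0,"az":0,"gripper":1},
])

```text
clock: 33.92
position: [0.6602, 0.0196, 0.1616]
ee_rot: [0.634, 0.672, 0.263, -0.278]
ft_force: [-1.0, 0.1, -1.5]
grip_width: 0.58
grasp_force: 63.0
```

```bash
python3 - <<'E'
from fl import *
state();plan([(649,40,97,3,45),(649,40,91,3,45)]);c=cam('wrist','w9.png')
E
python3 meas.py | grep tray
```

```text
t 33.92 p [660.2  19.6 161.6] yawY 3.3 z [-0.04   0.706 -0.707] j [-0.24  0.77  0.75  1.43 -1.15  1.68  0.74] grip 0.58 63.0 F [-1.   0.1 -1.5]
1 x turn [-0.2 -0.   0.3]
2 x shift [-15.5  -5.1  30.2]
1 x shift [-4.2  0.   4.2]
tray n 200 c 646 92 size 131 240 ang of w-side 3.0
```

Emit:
apply_moves([
  {"x":-15.5,"y":-5,"z":30,"ax":0,"ay":0,"az":0,"gripper":1},
  {"x":-15.5,"y":-5,"z":30,"ax":0,"ay":0,"az":0,"gripper":1},
  {"x":0,"y":0,"z":0,"ax":0,"ay":0,"az":0,"gripper":1},
  {"x":-3,"y":0,"z":3,"ax":0,"ay":0,"az":0,"gripper":1},
  {"x":0,"y":0,"z":0,"ax":0,"ay":0,"az":0,"gripper":1},
])

```text
clock: 34.43
position: [0.6499, 0.0386, 0.0929]
ee_rot: [0.634, 0.672, 0.263, -0.278]
ft_force: [-0.5, 0.4, -1.2]
grip_width: 0.581
grasp_force: 62.9
```

```bash
python3 plan.py "[(649,40,91,3,45)]"
```

```text
t 34.43 p [649.9  38.6  92.9] yawY 3.3 z [-0.04   0.707 -0.706] j [-0.26  0.82  0.71  1.51 -1.18  1.58  0.82] grip 0.581 62.9 F [-0.5  0.4 -1.2]
1 x turn [-0.2 -0.1  0.3]
1 x shift [-0.3 -0.8  2.4]
```

Emit:
apply_moves([
  {"x":-2,"y":0,"z":2,"ax":0,"ay":0,"az":0,"gripper":1},
  {"x":-0.5,"y":0,"z":0.5,"ax":0,"ay":0,"az":0,"gripper":1},
  {"x":0,"y":0,"z":0,"ax":0,"ay":0,"az":0,"gripper":1},
  {"x":0,"y":0,"z":0,"ax":0,"ay":0,"az":0,"gripper":1},
  {"x":0,"y":0,"z":0,"ax":0,"ay":0,"az":0,"gripper":0.25},
])

```text
clock: 34.85
position: [0.6497, 0.0395, 0.0889]
ee_rot: [0.633, 0.672, 0.263, -0.279]
ft_force: [-0.5, 0.0, -0.2]
grip_width: 0.704
grasp_force: 0.0
```

Emit:
apply_moves([
  {"x":0,"y":0,"z":0,"ax":0,"ay":0,"az":0,"gripper":0.25},
  {"x":0,"y":0,"z":0,"ax":0,"ay":0,"az":0,"gripper":0.25},
  {"x":0,"y":0,"z":0,"ax":0,"ay":0,"az":0,"gripper":0.25},
  {"x":0,"y":0,"z":-10,"ax":0,"ay":0,"az":0,"gripper":0.25},
  {"x":0,"y":0,"z":-30,"ax":0,"ay":0,"az":0,"gripper":0.25},
])

```text
clock: 35.27
position: [0.6498, 0.0148, 0.1147]
ee_rot: [0.632, 0.672, 0.262, -0.282]
ft_force: [0.3, 1.3, 0.3]
grip_width: 0.749
grasp_force: 0.0
```

Emit:
apply_moves([
  {"x":0,"y":0,"z":-35,"ax":0,"ay":0,"az":0,"gripper":0.25},
  {"x":15,"y":0,"z":-35,"ax":0,"ay":-6,"az":0,"gripper":0.25},
  {"x":15,"y":0,"z":-35,"ax":0,"ay":-6,"az":0,"gripper":0.25},
  {"x":0,"y":0,"z":0,"ax":0,"ay":-6,"az":0,"gripper":0.25},
  {"x":0,"y":0,"z":0,"ax":0,"ay":-6,"az":0,"gripper":0.25},
])

```text
clock: 35.68
position: [0.655, -0.0415, 0.2173]
ee_rot: [0.676, 0.715, 0.126, -0.129]
ft_force: [0.3, 0.3, -1.5]
grip_width: 0.748
grasp_force: 0.0
```

```bash
python3 - <<'E'
from fl import *
state();c=cam('wrist','w10.png')
plan([(640,120,220,3,0),(633,236,220,3,0),(633,236,85,3,0)])
E
```

```text
t 35.68 p [655.  -41.5 217.3] yawY 3.2 z [-0.014  0.354 -0.935] j [-0.45  0.64  0.96  1.4  -0.83  1.56  0.61] grip 0.748 0.0 F [ 0.3  0.3 -1.5]
3 x turn [ 0.1 -6.8  0.2]
5 x shift [31.2 -1.6 -0.6]
4 x shift [29.1 -0.2  0. ]
4 x shift [ 0.   0.  33.8]
```

View pics/w10.png

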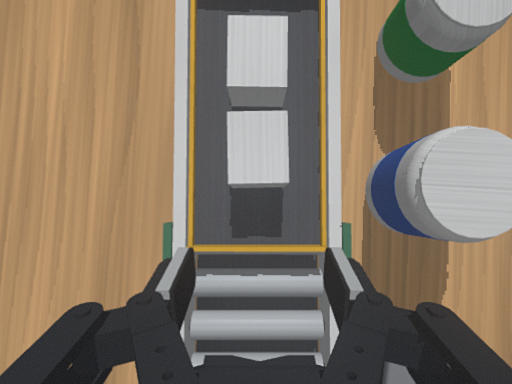

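Both covers stand closed face up inside the lips, at (258,60) and (258,150), and the tray hasn't moved. Now I'll go behind the +y end with the fingers shut.

Emit:
apply_moves([
  {"x":0,"y":0,"z":0,"ax":0,"ay":-6.8,"az":0,"gripper":1},
  {"x":0,"y":0,"z":0,"ax":0,"ay":-6.8,"az":0,"gripper":1},
  {"x":0,"y":0,"z":0,"ax":0,"ay":-6.8,"az":0.4,"gripper":1},
  {"x":31,"y":-1,"z":-0.5,"ax":0,"ay":0,"az":0,"gripper":1},
  {"x":31,"y":-1,"z":-0.5,"ax":0,"ay":0,"az":0,"gripper":1},
])

```text
clock: 36.15
position: [0.6482, 0.0249, 0.2148]
ee_rot: [0.689, 0.725, 0.004, -0.005]
ft_force: [0.6, -0.1, 0.7]
grip_width: 0.035
grasp_force: 0.0
```

Emit:
apply_moves([
  {"x":31,"y":-1,"z":0,"ax":0,"ay":0,"az":0,"gripper":1},
  {"x":31,"y":-1,"z":0,"ax":0,"ay":0,"az":0,"gripper":1},
  {"x":31,"y":-1,"z":0,"ax":0,"ay":0,"az":0,"gripper":1},
  {"x":31,"y":0,"z":0,"ax":0,"ay":0,"az":0,"gripper":1},
  {"x":31,"y":0,"z":0,"ax":0,"ay":0,"az":0,"gripper":1},
])

```text
clock: 36.57
position: [0.6371, 0.1795, 0.2167]
ee_rot: [0.689, 0.725, 0.004, -0.006]
ft_force: [0.7, 0.8, 0.5]
grip_width: 0.003
grasp_force: 0.0
```

Emit:
apply_moves([
  {"x":31,"y":0,"z":0,"ax":0,"ay":0,"az":0,"gripper":1},
  {"x":31,"y":0,"z":0,"ax":0,"ay":0,"az":0,"gripper":1},
  {"x":0,"y":0,"z":0,"ax":0,"ay":0,"az":0,"gripper":1},
  {"x":0,"y":0,"z":0,"ax":0,"ay":0,"az":0,"gripper":1},
  {"x":0,"y":0,"z":0,"ax":0,"ay":0,"az":0,"gripper":1},
])

```text
clock: 36.98
position: [0.6345, 0.239, 0.2174]
ee_rot: [0.689, 0.725, 0.004, -0.005]
ft_force: [-0.0, -0.7, 0.2]
grip_width: 0.001
grasp_force: 0.0
```

```bash
cat > ends.py <<'E'
from meas import *
# profile along the track centre line: colours at z=.074 as function of y
for nm,m,z in(('yellow',(H>18)&(H<32)&(Sa>110),.08),('green',(H>40)&(H<90)&(Sa>80),.1)):
    ys,xs=np.nonzero(m[int(165*S):int(275*S),int(250*S):int(560*S)]);W=onz(c,np.c_[xs+int(250*S),ys+int(165*S)],z)
    cl=.647-.054*(W[:,1]-.079); k=abs(W[:,0]-cl)<.02
    print(nm,np.histogram(W[k,1],bins=np.arange(-.34,.3,.01))[0].tolist())
E
python3 ends.py; python3 plan.py "[(638,242,150,3,0),(638,242,79,3,0)]"
```

```text
yellow [0, 0, 0, 1, 0, 0, 0, 0, 0, 0, 0, 0, 0, 0, 0, 0, 0, 0, 0, 0, 0, 0, 0, 0, 0, 0, 0, 0, 5, 14, 0, 0, 0, 0, 0, 0, 0, 0, 0, 0, 0, 0, 0, 0, 0, 0, 0, 0, 0, 0, 0, 0, 0, 0, 34, 0, 0, 0, 0, 0, 0, 0, 0]
green [0, 0, 0, 0, 33, 41, 12, 20, 0, 0, 0, 0, 0, 0, 0, 0, 0, 0, 0, 0, 0, 0, 0, 0, 0, 0, 0, 0, 0, 0, 0, 0, 0, 0, 0, 0, 0, 0, 0, 0, 0, 0, 0, 0, 0, 0, 0, 0, 0, 0, 0, 0, 0, 0, 0, 0, 0, 0, 0, 0, 0, 0, 0]
t 37.03 p [634.7 238.4 217.6] yawY 2.8 z [-0.002  0.012 -1.   ] j [-1.1   0.69  1.1   1.38 -0.62  1.43  0.03] grip 0.001 0.0 F [-0.6 -0.3  0. ]
1 x turn [-0.1 -0.7 -0.2]
2 x shift [ 1.7  1.8 33.8]
2 x shift [ 0.   0.  35.5]
```

Emit:
apply_moves([
  {"x":2,"y":2,"z":34,"ax":0,"ay":-0.7,"az":0,"gripper":1},
  {"x":2,"y":2,"z":34,"ax":0,"ay":0,"az":0,"gripper":1},
  {"x":0,"y":0,"z":35,"ax":0,"ay":0,"az":0,"gripper":1},
  {"x":0,"y":0,"z":35,"ax":0,"ay":0,"az":0,"gripper":1},
  {"x":0,"y":0,"z":0,"ax":0,"ay":0,"az":0,"gripper":1},
])

```text
clock: 37.45
position: [0.6348, 0.2427, 0.0729]
ee_rot: [0.69, 0.724, -0.004, -0.002]
ft_force: [-0.5, -0.2, -1.5]
grip_width: 0.002
grasp_force: 0.0
```

Emit:
apply_moves([
  {"x":-4,"y":0,"z":0,"ax":0,"ay":0,"az":0,"gripper":1},
  {"x":-8,"y":0,"z":0,"ax":0,"ay":0,"az":0,"gripper":1},
  {"x":-4,"y":0,"z":0,"ax":0,"ay":0,"az":0,"gripper":1},
  {"x":-3,"y":0,"z":0,"ax":0,"ay":0,"az":0,"gripper":1},
  {"x":-3,"y":0,"z":0,"ax":0,"ay":0,"az":0,"gripper":1},
])

```text
clock: 37.87
position: [0.6401, 0.2222, 0.0813]
ee_rot: [0.689, 0.725, 0.001, 0.0]
ft_force: [-0.1, 0.6, -0.3]
grip_width: -0.001
grasp_force: 0.0
```

Emit:
apply_moves([
  {"x":-4,"y":0,"z":0,"ax":0,"ay":0,"az":0,"gripper":1},
  {"x":-5,"y":0,"z":0,"ax":0,"ay":0,"az":0,"gripper":1},
  {"x":-6,"y":0,"z":0,"ax":0,"ay":0,"az":0,"gripper":1},
  {"x":-7,"y":0,"z":0,"ax":0,"ay":0,"az":0,"gripper":1},
  {"x":-8,"y":0,"z":0,"ax":0,"ay":0,"az":0,"gripper":1},
])

```text
clock: 38.28
position: [0.641, 0.193, 0.0798]
ee_rot: [0.688, 0.725, 0.0, -0.0]
ft_force: [0.7, 3.2, 1.7]
grip_width: -0.002
grasp_force: 1.6
```

```bash
python3 plan.py "[(647,60,79,3,0)]"; python3 ends.py | head -1
```

```text
t 38.28 p [641.  193.   79.8] yawY 3.0 z [ 0.     0.001 -1.   ] j [-1.03  0.79  1.01  1.55 -0.7   1.2   0.16] grip -0.002 1.6 F [0.7 3.2 1.7]
4 x shift [-33.3  -0.3   0.2]
yellow [0, 0, 0, 3, 0, 0, 0, 0, 0, 0, 0, 0, 0, 0, 0, 0, 0, 0, 0, 0, 0, 0, 0, 0, 0, 0, 23, 0, 0, 0, 0, 0, 0, 0, 0, 0, 0, 0, 0, 0, 0, 0, 0, 0, 0, 0, 0, 0, 0, 0, 0, 24, 15, 0, 0, 0, 0, 0, 0, 0, 0, 0, 0]
```

Emit:
apply_moves([
  {"x":-8,"y":0,"z":0,"ax":0,"ay":0,"az":0,"gripper":1},
  {"x":-8,"y":0,"z":0,"ax":0,"ay":0,"az":0,"gripper":1},
  {"x":-8,"y":0,"z":0,"ax":0,"ay":0,"az":0,"gripper":1},
  {"x":-8,"y":0,"z":0,"ax":0,"ay":0,"az":0,"gripper":1},
  {"x":-8,"y":0,"z":0,"ax":0,"ay":0,"az":0,"gripper":1},
])

```text
clock: 38.75
position: [0.643, 0.152, 0.0795]
ee_rot: [0.689, 0.725, -0.0, -0.0]
ft_force: [1.5, 3.8, 1.2]
grip_width: -0.004
grasp_force: 1.5
```

Emit:
apply_moves([
  {"x":-8,"y":0,"z":0,"ax":0,"ay":0,"az":0,"gripper":1},
  {"x":-8,"y":0,"z":0,"ax":0,"ay":0,"az":0,"gripper":1},
  {"x":-8,"y":0,"z":0,"ax":0,"ay":0,"az":0,"gripper":1},
  {"x":-8,"y":0,"z":0,"ax":0,"ay":0,"az":0,"gripper":1},
  {"x":-8,"y":0,"z":0,"ax":0,"ay":0,"az":0,"gripper":1},
])

```text
clock: 39.17
position: [0.645, 0.1123, 0.0795]
ee_rot: [0.689, 0.725, -0.0, -0.0]
ft_force: [0.7, 3.6, -0.5]
grip_width: 0.003
grasp_force: 1.5
```

Emit:
apply_moves([
  {"x":-8,"y":0,"z":0,"ax":0,"ay":0,"az":0,"gripper":1},
  {"x":-8,"y":0,"z":0,"ax":0,"ay":0,"az":0,"gripper":1},
  {"x":-8,"y":0,"z":0,"ax":0,"ay":0,"az":0,"gripper":1},
  {"x":-8,"y":0,"z":0,"ax":0,"ay":0,"az":0,"gripper":1},
  {"x":-8,"y":0,"z":0,"ax":0,"ay":0,"az":0,"gripper":1},
])

```text
clock: 39.58
position: [0.6471, 0.0723, 0.0795]
ee_rot: [0.689, 0.725, -0.0, -0.0]
ft_force: [0.9, 3.2, 0.3]
grip_width: 0.002
grasp_force: 1.5
```

```bash
python3 plan.py "[(652,0,80,3,0)]"; python3 ends.py
```

```text
t 39.58 p [647.1  72.3  79.5] yawY 3.0 z [-0.001  0.    -1.   ] j [-0.88  0.76  1.02  1.6  -0.69  1.18  0.35] grip 0.002 1.5 F [0.9 3.2 0.3]
2 x shift [-36.3   0.6  -0.2]
yellow [0, 0, 0, 1, 0, 0, 0, 0, 0, 0, 0, 0, 0, 0, 30, 0, 0, 0, 0, 0, 0, 0, 0, 0, 0, 0, 0, 0, 0, 0, 0, 0, 0, 0, 0, 0, 0, 0, 0, 14, 8, 0, 0, 0, 0, 0, 0, 0, 0, 0, 0, 0, 0, 0, 0, 0, 0, 0, 0, 0, 0, 0, 0]
green [0, 0, 0, 0, 28, 40, 15, 18, 0, 0, 0, 0, 0, 0, 0, 0, 0, 0, 0, 0, 0, 0, 0, 0, 0, 0, 0, 0, 0, 0, 0, 0, 0, 0, 0, 0, 0, 0, 0, 0, 0, 1, 0, 0, 0, 0, 0, 0, 0, 0, 0, 0, 0, 0, 0, 0, 0, 0, 0, 0, 0, 0, 0]
```

Emit:
apply_moves([
  {"x":-8,"y":0,"z":0,"ax":0,"ay":0,"az":0,"gripper":1},
  {"x":-8,"y":0,"z":0,"ax":0,"ay":0,"az":0,"gripper":1},
  {"x":-8,"y":0,"z":0,"ax":0,"ay":0,"az":0,"gripper":1},
  {"x":-8,"y":0,"z":0,"ax":0,"ay":0,"az":0,"gripper":1},
  {"x":-8,"y":0,"z":0,"ax":0,"ay":0,"az":0,"gripper":1},
])

```text
clock: 40.05
position: [0.649, 0.0323, 0.0795]
ee_rot: [0.689, 0.725, -0.0, -0.0]
ft_force: [-0.7, 2.1, 0.1]
grip_width: 0.003
grasp_force: 1.5
```

Emit:
apply_moves([
  {"x":-4,"y":0,"z":0,"ax":0,"ay":0,"az":0,"gripper":1},
  {"x":-3,"y":0,"z":0,"ax":0,"ay":0,"az":0,"gripper":1},
  {"x":-3,"y":0,"z":0,"ax":0,"ay":0,"az":0,"gripper":1},
  {"x":-2,"y":0,"z":0,"ax":0,"ay":0,"az":0,"gripper":1},
  {"x":-2,"y":0,"z":0,"ax":0,"ay":0,"az":0,"gripper":1},
])

```text
clock: 40.47
position: [0.6498, 0.0192, 0.0795]
ee_rot: [0.688, 0.725, -0.0, -0.0]
ft_force: [-1.3, 1.5, 0.5]
grip_width: -0.001
grasp_force: 1.0
```

```bash
python3 plan.py; python3 ends.py|head -1; python3 - <<'E'
from h import *
im=cam('top')['color'][90:190,250:370];cv2.imwrite('pics/t3.png',cv2.resize(im[:,:,::-1],None,fx=5,fy=5,interpolation=cv2.INTER_CUBIC))
E
```

```text
t 40.47 p [649.8  19.2  79.5] yawY 3.0 z [-0.001  0.    -1.   ] j [-0.8   0.75  1.02  1.6  -0.68  1.18  0.43] grip -0.001 1.0 F [-1.3  1.5  0.5]
yellow [0, 0, 0, 1, 0, 0, 0, 0, 1, 32, 0, 0, 0, 0, 0, 0, 0, 0, 0, 0, 0, 0, 0, 0, 0, 0, 0, 0, 0, 0, 0, 0, 0, 0, 12, 2, 0, 0, 0, 0, 0, 0, 0, 0, 0, 0, 0, 0, 0, 0, 0, 0, 0, 0, 0, 0, 0, 0, 0, 0, 0, 0, 0]
```

View pics/t3.png

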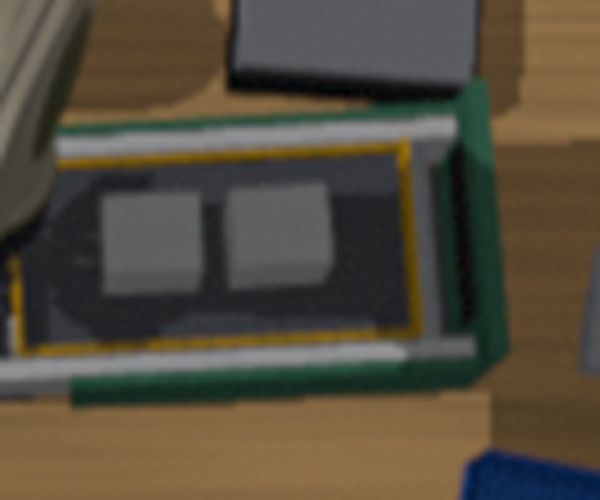

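The tray's -y lip is at x≈413 in the crop and the pad at x≈445, so about 20 mm remain. I'll creep in.

Emit:
apply_moves([
  {"x":-3,"y":0,"z":0,"ax":0,"ay":0,"az":0,"gripper":1},
  {"x":-3,"y":0,"z":0,"ax":0,"ay":0,"az":0,"gripper":1},
  {"x":-3,"y":0,"z":0,"ax":0,"ay":0,"az":0,"gripper":1},
  {"x":-3,"y":0,"z":0,"ax":0,"ay":0,"az":0,"gripper":1},
  {"x":-2,"y":0,"z":0,"ax":0,"ay":0,"az":0,"gripper":1},
])

```text
clock: 40.98
position: [0.6507, 0.0047, 0.0796]
ee_rot: [0.689, 0.725, -0.0, -0.0]
ft_force: [0.9, 2.3, -1.1]
grip_width: -0.001
grasp_force: 0.9
```

Emit:
apply_moves([
  {"x":-1,"y":0,"z":0,"ax":0,"ay":0,"az":0,"gripper":1},
  {"x":-1,"y":0,"z":0,"ax":0,"ay":0,"az":0,"gripper":1},
  {"x":-1,"y":0,"z":0,"ax":0,"ay":0,"az":0,"gripper":1},
  {"x":-1,"y":0,"z":0,"ax":0,"ay":0,"az":0,"gripper":1},
  {"x":0,"y":0,"z":0,"ax":0,"ay":0,"az":0,"gripper":1},
])

```text
clock: 41.4
position: [0.6508, 0.0009, 0.0796]
ee_rot: [0.689, 0.725, -0.0, -0.0]
ft_force: [-0.1, 0.6, 0.1]
grip_width: 0.0
grasp_force: 0.3
```

Emit:
apply_moves([
  {"x":-1,"y":0,"z":0,"ax":0,"ay":0,"az":0,"gripper":1},
  {"x":-1,"y":0,"z":0,"ax":0,"ay":0,"az":0,"gripper":1},
  {"x":-1,"y":0,"z":0,"ax":0,"ay":0,"az":0,"gripper":1},
  {"x":-1,"y":0,"z":0,"ax":0,"ay":0,"az":0,"gripper":1},
  {"x":0,"y":0,"z":0,"ax":0,"ay":0,"az":0,"gripper":1},
])

```text
clock: 41.82
position: [0.651, -0.0031, 0.0796]
ee_rot: [0.689, 0.725, -0.0, -0.0]
ft_force: [0.3, 1.1, 0.3]
grip_width: -0.0
grasp_force: 0.3
```

```bash
python3 plan.py
```

```text
t 41.82 p [651.   -3.1  79.6] yawY 2.9 z [-0. -0. -1.] j [-0.76  0.75  1.02  1.6  -0.68  1.18  0.46] grip -0.0 0.3 F [0.3 1.1 0.3]
```

Emit:
apply_moves([
  {"x":-1.5,"y":0,"z":0,"ax":0,"ay":0,"az":0,"gripper":1},
  {"x":-1.5,"y":0,"z":0,"ax":0,"ay":0,"az":0,"gripper":1},
  {"x":-1.5,"y":0,"z":0,"ax":0,"ay":0,"az":0,"gripper":1},
  {"x":0,"y":0,"z":0,"ax":0,"ay":0,"az":0,"gripper":1},
  {"x":0,"y":0,"z":0,"ax":0,"ay":0,"az":0,"gripper":1},
])

```text
clock: 42.23
position: [0.6512, -0.0078, 0.0796]
ee_rot: [0.689, 0.725, -0.0, -0.0]
ft_force: [-0.9, -0.9, 0.9]
grip_width: -0.002
grasp_force: 0.0
```

```bash
python3 plan.py; python3 ends.py|head -1
```

```text
t 42.23 p [651.2  -7.8  79.6] yawY 2.9 z [-0. -0. -1.] j [-0.75  0.76  1.02  1.6  -0.68  1.18  0.47] grip -0.002 0.0 F [-0.9 -0.9  0.9]
yellow [0, 0, 0, 1, 0, 5, 37, 3, 0, 0, 0, 0, 0, 0, 0, 0, 0, 0, 0, 0, 0, 0, 0, 0, 0, 0, 0, 0, 0, 0, 0, 8, 4, 0, 0, 0, 0, 0, 0, 0, 0, 0, 0, 0, 0, 0, 0, 0, 0, 0, 0, 0, 0, 0, 0, 0, 0, 0, 0, 0, 0, 0, 0]
```

Emit:
apply_moves([
  {"x":-1.5,"y":0,"z":0,"ax":0,"ay":0,"az":0,"gripper":1},
  {"x":-1.5,"y":0,"z":0,"ax":0,"ay":0,"az":0,"gripper":1},
  {"x":-1.5,"y":0,"z":0,"ax":0,"ay":0,"az":0,"gripper":1},
  {"x":0,"y":0,"z":0,"ax":0,"ay":0,"az":0,"gripper":1},
  {"x":0,"y":0,"z":0,"ax":0,"ay":0,"az":0,"gripper":1},
])

```text
clock: 42.7
position: [0.6514, -0.0106, 0.0795]
ee_rot: [0.688, 0.725, 0.0, -0.001]
ft_force: [-2.0, 4.8, 2.3]
grip_width: 0.001
grasp_force: 2.4
```

```bash
python3 plan.py; python3 - <<'E'
from h import *
im=cam('top')['color'][90:190,250:370];cv2.imwrite('pics/t4.png',cv2.resize(im[:,:,::-1],None,fx=5,fy=5,interpolation=cv2.INTER_CUBIC))
E
```

```text
t 42.7 p [651.4 -10.6  79.5] yawY 3.0 z [-0.001  0.002 -1.   ] j [-0.75  0.76  1.02  1.6  -0.68  1.18  0.47] grip 0.001 2.4 F [-2.   4.8  2.3]
```

View pics/t4.png

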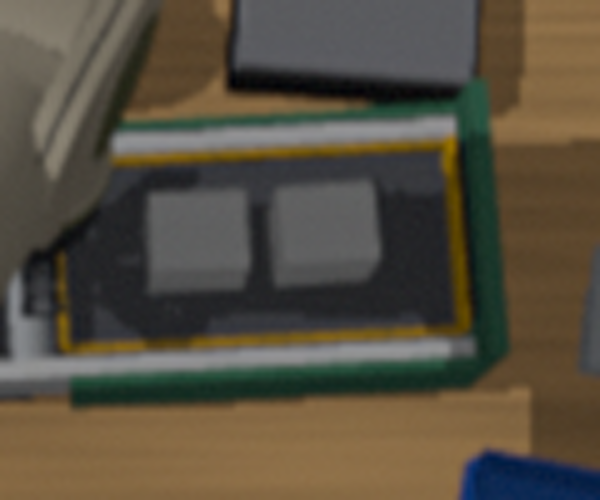

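The -y lip at (462,235) now covers the pad, and the force has stepped up to about 5 N, so the tray is at the stop. I'll give one small nudge, then back off slowly.

Emit:
apply_moves([
  {"x":-1.5,"y":0,"z":0,"ax":0,"ay":0,"az":0,"gripper":1},
  {"x":-1,"y":0,"z":0,"ax":0,"ay":0,"az":0,"gripper":1},
  {"x":0,"y":0,"z":0,"ax":0,"ay":0,"az":0,"gripper":1},
  {"x":0,"y":0,"z":0,"ax":0,"ay":0,"az":0,"gripper":1},
  {"x":0,"y":0,"z":0,"ax":0,"ay":0,"az":0,"gripper":1},
])

```text
clock: 43.17
position: [0.6514, -0.0107, 0.0795]
ee_rot: [0.688, 0.726, 0.001, -0.002]
ft_force: [-4.3, 11.2, 4.4]
grip_width: 0.001
grasp_force: 5.8
```

Emit:
apply_moves([
  {"x":2,"y":0,"z":0,"ax":0,"ay":0,"az":0,"gripper":1},
  {"x":3,"y":0,"z":0,"ax":0,"ay":0,"az":0,"gripper":1},
  {"x":8,"y":0,"z":0,"ax":0,"ay":0,"az":0,"gripper":1},
  {"x":15,"y":0,"z":0,"ax":0,"ay":0,"az":0,"gripper":1},
  {"x":15,"y":0,"z":-15,"ax":0,"ay":0,"az":0,"gripper":1},
])

```text
clock: 43.58
position: [0.6479, 0.0297, 0.0923]
ee_rot: [0.689, 0.725, -0.002, -0.001]
ft_force: [-1.3, 0.2, -0.4]
grip_width: 0.0
grasp_force: 0.0
```

Emit:
apply_moves([
  {"x":20,"y":0,"z":-30,"ax":0,"ay":0,"az":0,"gripper":1},
  {"x":20,"y":0,"z":-30,"ax":0,"ay":0,"az":0,"gripper":1},
  {"x":30,"y":0,"z":-20,"ax":0,"ay":0,"az":0,"gripper":1},
  {"x":30,"y":0,"z":-20,"ax":0,"ay":0,"az":0,"gripper":1},
  {"x":30,"y":0,"z":0,"ax":0,"ay":0,"az":0,"gripper":1},
])

```text
clock: 44.0
position: [0.6439, 0.1609, 0.1989]
ee_rot: [0.688, 0.725, 0.002, 0.001]
ft_force: [1.4, -0.2, -0.5]
grip_width: 0.001
grasp_force: 0.0
```

Emit:
apply_moves([
  {"x":0,"y":0,"z":0,"ax":0,"ay":0,"az":0,"gripper":1},
  {"x":0,"y":0,"z":0,"ax":0,"ay":0,"az":0,"gripper":1},
  {"x":0,"y":0,"z":0,"ax":0,"ay":0,"az":0,"gripper":1},
  {"x":0,"y":0,"z":0,"ax":0,"ay":0,"az":0,"gripper":1},
  {"x":0,"y":0,"z":0,"ax":0,"ay":0,"az":0,"gripper":1},
])

```text
clock: 44.42
position: [0.6427, 0.1572, 0.1944]
ee_rot: [0.689, 0.724, -0.0, -0.0]
ft_force: [0.5, -1.2, -0.2]
grip_width: 0.0
grasp_force: 0.0
```

```bash
python3 plan.py; python3 ends.py|head -1; python3 - <<'E'
from h import *
c0=cv2.imread('pics/t4.png');im=cam('top')['color'];b=im[90:190,250:370][:,:,::-1]
big=cv2.resize(b,None,fx=5,fy=5,interpolation=cv2.INTER_CUBIC)
# change near the tray's -y end since the contact picture
print('tray-end mean diff',np.abs(big[130:360,380:500].astype(int)-c0[130:360,380:500]).mean())
h=cv2.cvtColor(im[170:240,330:400],cv2.COLOR_RGB2HSV);print('wood px in bin',int(((h[...,0]<20)&(h[...,1]>110)&(h[...,2]<140)).sum()))
E
```

```text
t 44.42 p [642.7 157.2 194.4] yawY 2.8 z [-0.001 -0.    -1.   ] j [-1.03  0.68  1.11  1.46 -0.61  1.38  0.16] grip 0.0 0.0 F [ 0.5 -1.2 -0.2]
yellow [0, 0, 0, 1, 0, 12, 30, 0, 0, 0, 0, 0, 0, 0, 0, 0, 0, 0, 0, 0, 0, 0, 0, 0, 0, 0, 0, 0, 0, 0, 0, 24, 0, 0, 0, 0, 0, 0, 0, 0, 0, 0, 0, 0, 0, 0, 0, 0, 0, 0, 0, 0, 0, 0, 0, 0, 0, 0, 0, 0, 0, 0, 0]
tray-end mean diff 6.04518115942029
wood px in bin 2720
```

```bash
python3 - <<'E'
from meas import *
blobs(u((H<13)&(Sa>110)),(515,275,625,375),30,.035,'off in bin')
blobs(u((H>18)&(H<32)&(Sa>110)),(400,165,560,270),30,.074,'tray')
blobs(u((Sa<60)&(V>95)),(430,195,520,250),30,.114,'covers')
E
```

```text
tray n 3098 c 659 -153 size 132 266 ang of w-side 3.0
covers n 42 c 666 -109 size 50 26 ang of w-side 89.4
```

```bash
python3 - <<'E'
from meas import *
b=cv2.pointPolygonTest
m=u(~((H>95)&(H<135)&(Sa>90)))
Z=onz(c,[[x,y] for y in range(170,245) for x in range(325,405)],.035)
M=m[170:245,325:405].ravel().astype(bool);d=(Z[:,:2]-[.440,-.350]);a=np.radians(-11.7);e=np.array([[np.cos(a),np.sin(a)],[-np.sin(a),np.cos(a)]])@d.T
k=M&(abs(e)<.066).all(0);img=np.zeros((75*80),np.uint8);img[k]=1
col=im[170:245,325:405].reshape(-1,3)[k];print('nonblue px',k.sum(),'mean colour',col.mean(0))
n,l,s,ce=cv2.connectedComponentsWithStats(img.reshape(75,80))
for i in range(1,n):
    if s[i,4]>20: print(s[i,4],'at',e[:,l.ravel()==i].mean(1).round(3),'ext',np.ptp(e[:,l.ravel()==i],axis=1).round(3))
E
```

```text
nonblue px 726 mean colour [64.17768595 41.49586777 27.00275482]
363 at [0.019 0.004] ext [0.041 0.095]
363 at [-0.029  0.01 ] ext [0.041 0.095]
```

Both offcuts lie in the bin, each about 41 x 95 mm in the picture. The tray is at the stop and the arm is clear, so I'm handing in.

```bash
python3 -c "
from workcell import *
print(hand_in())"
```

```text
the job is handed in; nothing more can be done
None
```

The job is handed in: both offcuts are in the bin, both covers (two were present) sit open side down on the tray, and the tray is home against the stop; the hand-in returned no verdict, and I viewed 15 pictures against the limit of 14.

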